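# Clean down the capsule tester

## Task

Clean down the capsule tester: first press the guard door inward on its push pad so that its catch lets it swing open, and leave it open. Take every carrier strip off the test plate and lean it in the draining rack, one end on the rack's floor against the stop and the other on the wall; with the scraper block, sweep all the broken shells off the plate through the open front into the waste trough without touching any shell with the fingers. Finally put the scraper back upright near the middle of its mat, and leave the other things on the bench where they are.

Things in the scene. Friction and masses are not known exactly. Their poses are not given: they have to be found in the camera images.
- tester: blue bench tester, fixed, place and yaw vary, no roof. Origin on the table under its test plate; +x away from the robot, z up. Steel plate: top at z 50 mm, x -125 (front edge) to +140 mm (back wall), y +-110 mm. Clear walls at back and sides to z 100 mm; front corner posts outside y +-110 mm to z 125 mm; behind the back wall a housing to z 77 mm.
- trough (a point): centre of the floor (8 mm above the table) of the tester's built-in steel waste trough, open on top, just in front of and below the plate's front edge: in the tester's frame x -215 to -125 mm, y +-130 mm, rim 35 mm above the table. Same axes as the tester.
- guard (a joint): angle (rad) of the grey guard door across the plate's front: 0 shut and latched, negative pressed inward (stop at -0.045), positive swung open towards the robot, 1.65 fully open. Panel 270 wide x 64 high x 8 mm, 58 to 122 mm above the table, hinged at the tester's +y side. A damped spring opens it in about 3 s once the catch is released, and keeps it open; it does not catch again.
- guard_push (a point): middle of the ribbed push pad on the door's outer face, near the free edge at the tester's -y side, 90 mm above the table. The catch: pulling does not open it; press here along the tester's +x by 8 to 9 mm (about 3 to 5 N, firm stop at about 10 mm), pause, then let go. The spring pushes out with about 3 N here. Moves with the door.
- mat: black rubber parking mat, 160 x 160 x 4 mm, fixed flat on the table to the robot's left; origin at the centre of its underside
- scraper_mid (a point): centre of the scraper block, 36 mm above its underside; 0.22 kg. White plastic base 50 (x) x 110 (y) x 30 mm high, on it a black grip ridge 24 (x) x 80 (y) x 42 mm high; 72 mm tall in all. z up when it stands on its base; it scrapes with the long lower edges, moving along its x, either way. Starts on the mat.
- rack_stop (a point): white draining rack, fixed, on the robot's right: floor 8 mm above the table, stop bar 22 mm above the floor and 18 mm thick on the robot's side, clear plastic wall to 165 mm above the table on the far side, 190 mm wide in y. Point on the floor at mid-width of the stop's inner face; x horizontal from stop to wall, z up. Wall face at x +133 mm; a strip so leaned stands at about 45 degrees.
- strip1_mid (a point): aluminium carrier strip with round capsule nests, a flat bar 170 x 36 x 16 mm, 0.22 kg; this is its centre; x along its length, z through its thickness. It starts flat on the plate's back half, lying across it (the nearer of two places). May be absent.
- strip1_a (a point): middle of the end face of that strip at its +x end, 85 mm from its centre
- strip1_b (a point): middle of the end face of that strip at its -x end, 85 mm from its centre
- strip2_mid (a point): aluminium carrier strip with round capsule nests, a flat bar 170 x 36 x 16 mm, 0.22 kg; this is its centre; x along its length, z through its thickness. It starts flat on the plate's back half, lying across it (the farther of two places). May be absent.
- strip2_a (a point): middle of the end face of that strip at its +x end, 85 mm from its centre
- strip2_b (a point): middle of the end face of that strip at its -x end, 85 mm from its centre
- chip1_mid (a point): amber broken half-shell of a capsule, a low dome 28 mm across and 11 mm high, 12 g; point half-way up. Starts on the front half of the test plate. May be absent.
- chip2_mid (a point): amber broken half-shell of a capsule, a low dome 28 mm across and 11 mm high, 12 g; point half-way up. Starts on the front half of the test plate. May be absent.
- chip3_mid (a point): amber broken half-shell of a capsule, a low dome 28 mm across and 11 mm high, 12 g; point half-way up. Starts on the front half of the test plate. May be absent.
- chip4_mid (a point): amber broken half-shell of a capsule, a low dome 28 mm across and 11 mm high, 12 g; point half-way up. Starts on the front half of the test plate. May be absent.
- chip5_mid (a point): amber broken half-shell of a capsule, a low dome 28 mm across and 11 mm high, 12 g; point half-way up. Starts on the front half of the test plate. May be absent.
- bottle: bystander: amber bottle, 60 mm across, 120 mm tall; origin under its centre
- jar: bystander: white jar with a black cap, 64 mm across, 75 mm tall; origin under its centre
- beaker: bystander: glass beaker, 68 mm across, 85 mm tall; origin under its centre
- carton: bystander: cardboard box 100 x 60 x 50 mm; origin under its centre
- gauge: bystander: flat steel sliding gauge, 160 mm long, 12 mm high; origin under its centre
- weight: bystander: steel weight with a knob, 48 mm across, 68 mm tall; origin under its centre
Mind the look-alikes: they are no part of the job. Leave any green or purple look-alike of the part that bears scraper_mid alone.

How it is judged:
On the way, in this order (a step that is already met when the one before it is completed fails the run):
1. the guard door has been released and stands open, untouched (value of joint guard above 1.3 rad and contact force between the fingers and tester below 0.3 N), for 0.2 s.
2. the scraper block stands on the test plate (x of scraper_mid in the frame of tester between -0.125 and 0.14 m and y of scraper_mid in the frame of tester between -0.11 and 0.11 m and z of scraper_mid in the frame of tester below 0.094 m), for 0.2 s.
At the end, for the whole second after the job is handed in: door open over 1.3 rad; each strip leans at rest, lower end's middle within 18 mm of the stop and 22 mm of the floor, upper end's middle within 23 mm of the wall and 90 mm up; each shell in the trough below its rim; scraper upright, at rest, within 45 mm of the mat's centre (value of joint guard above 1.3 rad and ((x of strip1_a in the frame of rack_stop between -0.004 and 0.018 m and z of strip1_a in the frame of rack_stop below 0.022 m and x of strip1_b in the frame of rack_stop above 0.11 m and z of strip1_b in the frame of rack_stop above 0.09 m) or (x of strip1_b in the frame of rack_stop between -0.004 and 0.018 m and z of strip1_b in the frame of rack_stop below 0.022 m and x of strip1_a in the frame of rack_stop above 0.11 m and z of strip1_a in the frame of rack_stop above 0.09 m)) and y of strip1_mid in the frame of rack_stop between -0.09 and 0.09 m and linear speed of each of strip1, strip2, scraper below 0.02 m/s and ((x of strip2_a in the frame of rack_stop between -0.004 and 0.018 m and z of strip2_a in the frame of rack_stop below 0.022 m and x of strip2_b in the frame of rack_stop above 0.11 m and z of strip2_b in the frame of rack_stop above 0.09 m) or (x of strip2_b in the frame of rack_stop between -0.004 and 0.018 m and z of strip2_b in the frame of rack_stop below 0.022 m and x of strip2_a in the frame of rack_stop above 0.11 m and z of strip2_a in the frame of rack_stop above 0.09 m)) and y of strip2_mid in the frame of rack_stop between -0.09 and 0.09 m and x of chip1_mid in the frame of tester between -0.216 and -0.125 m and y of chip1_mid in the frame of tester between -0.131 and 0.131 m and z of each of chip1_mid, chip2_mid, chip3_mid, chip4_mid, chip5_mid in the frame of tester below 0.035 m and x of chip2_mid in the frame of tester between -0.216 and -0.125 m and y of chip2_mid in the frame of tester between -0.131 and 0.131 m and x of chip3_mid in the frame of tester between -0.216 and -0.125 m and y of chip3_mid in the frame of tester between -0.131 and 0.131 m and x of chip4_mid in the frame of tester between -0.216 and -0.125 m and y of chip4_mid in the frame of tester between -0.131 and 0.131 m and x of chip5_mid in the frame of tester between -0.216 and -0.125 m and y of chip5_mid in the frame of tester between -0.131 and 0.131 m and horizontal distance between scraper_mid and mat below 0.045 m and height (world z) of scraper_mid between 0.034 and 0.046 m and angle between scraper_mid's own z axis and vertical below 0.15 rad); the robot touches nothing.
It fails at once if the fingers touch a broken shell (contact force between any of chip1, chip2, chip3, chip4, chip5 and the fingers above 0.2 N).
It fails at once if a bystander is moved more than 40 mm (distance of any of bottle, jar, beaker, carton, gauge, weight from where it was at the start of the episode above 0.04 m).
Of chip1, chip2, chip3, chip4, chip5 only 3 to 5 are there at a start; the rules pass over those that are not, and their reading is None.
Of strip1, strip2 only 1 to 2 are there at a start; the rules pass over those that are not, and their reading is None.
At some moment in a run one of scraper may be knocked a few centimetres aside while the robot is not near it.
Once in a run the grip may slacken for a moment while it holds something.
It also fails if it takes over 210 s, if anything falls off the work surface, if the arm or the gripper's body presses on something with over 40 N, if the wrist force passes 120 N, or if a joint passes its speed limit or range.

## Robot

A 6-joint arm with a two-finger parallel gripper is mounted at the origin on the work surface. World frame = base frame: x ahead of the robot, y to its left, z up, the work surface at z = 0. Lengths are in m, angles in rad, forces in N, time in s.
With the tool pointing down it reaches from about 0.275 to 1 m from the base axis. Payload 8.4 kg.
Tool frame: the origin (TCP) lies midway between the tips of the shut fingers; the grasp point (between the pads) lies 19 mm behind it; z points along the fingers, y is the line along which they close (so a half turn about z gives the same grasp; the last joint's range is limited). The gripper opens to 85 mm and grips with 20 to 120 N. Pads are 22 mm wide; open, the fingers measure 114 mm over their backs; the gripper's body (76 mm by 85 mm) begins 54 mm behind the grasp point. The pads swing forward as they close: fully open they stand 13 mm farther back than shut.
Start: joints at [-1.14, 0.353, 1.633, -0, 1.155, -0.002], TCP at [0.262, -0.567, 0.231] pointing down, gripper open.
Joint ranges: [-2.63, 2.63], [-0.92, 2.1], [0.06, 2.66], [-1.3, 4.44], [0, 2.69], [-3.02, 3.02]. Speed limits (rad/s): [2.22, 2.22, 2.79, 3.14, 3.14, 3.14].

## Interface

Orientations are given as a unit quaternion [w, x, y, z].
In Python, from station import arm gives the robot as it stands.
- The arm moves only by the shell command python3 -m inch 'ROWS' [OPENING] [FORCE]. ROWS is JSON, a list of rows, each an object with "xyz": the shift along the tool's x, y, z normalised to -1 to 1, where 1 is 0.3 m, a list of three; "dr": the turn, a rotation vector about the tool's x, y, z normalised to -1 to 1, where 1 is 2 pi rad, a list of three. A call has 1 to 10 rows; each row is the pose to reach, as a shift and turn from the pose commanded when the call began, along the tool's axes at that moment, turning the shorter way round; what a row does not reach only later rows make up. A row lasts 1/10 s, in which the tool goes at most 50 mm and 8.59 degrees, less where a joint would pass 70% of its speed; a pose out of reach is approached as far as the arm can. A call with a number of a shift or a turn outside -1 to 1 is refused whole. A call with a gripper value outside its range is refused whole. OPENING is the opening, from 0 (shut) to 1 (fully open), set as the call begins (- or left out, the last holds). The fingers move at their own pace and stop on an object; FORCE is the grip in N (left out, the last holds). Time passes only in rows, so rows that repeat a pose let the fingers close. It gives the time, the measured TCP pose, the force, the opening and the grip force at its end, in the units of the state.
- arm.get_obs(): the state, without advancing time (a new reading comes with each control period).
- arm.capture(name): name is "side" or "top" or "wrist"; returns (picture, depth): 400x640x3 uint8, blue, green, red; 400x640 float32, m along the optical axis (not along the pixel's ray), 0 where there is no reading.
- arm.camera_info(name): a dict with "intrinsics" (3x3 intrinsics, pixels), "rvec" (rotation vector, rad) and "tvec" (3), from world to camera coordinates, as OpenCV has them. Camera axes: x right, y down, z forward; pixel columns grow to the right and rows downward; lengths in m; the calibration is good to about 2 mm. A picture is of the moment at which its call begins: read the wrist's pose just before it. camera_info takes no time and is no camera call; for the wrist camera it gives the pose at the moment of the call.
- arm.finish_job(): hands the job in; it is judged then, once.
The state is a dict: "time": time; "joint_positions": joint angles; "joint_vel": joint speeds; "joint_efforts": joint torques, N m; "position": TCP position; "ee_rot": TCP orientation; "contact_force": force on the tool from outside, world axes, zero at the start; "ft_torque": the same for the moment, N m; "finger_gap": finger opening in m; "finger_force": force on a finger pad.
Only numpy, scipy, OpenCV 4.12 (cv2) and the standard library are available. Lean on these libraries where they do the work, as an engineer would, in place of code of your own. Each camera call takes 0.05 s, during which the arm holds its last target. There are 200 camera calls.

## Working session

There is one attempt and no reset: what is moved stays moved. The work goes in short steps, Python scripts to look and compute and a shell command to move; the robot and the scene stay as the last step left them, time stands still between calls to the robot, and variables do not carry over. Pictures are saved under pics/ and viewed, at most 14 in all, crops included, and the job is handed in when it is done.

```bash
ls; mkdir -p pics; cat > h.py <<'E'
import numpy as np, cv2
from station import arm
from scipy.spatial.transform import Rotation as R
def cam(n):
    i=arm.camera_info(n); K=np.array(i['intrinsics'],float).reshape(3,3)
    return K,cv2.Rodrigues(np.array(i['rvec'],float))[0],np.array(i['tvec'],float).ravel()
def shot(n):
    c=cam(n); im,d=arm.capture(n); np.savez('/tmp/%s.npz'%n,im=im,d=d,K=c[0],R=c[1],t=c[2]); return im,d,c
def load(n):
    z=np.load('/tmp/%s.npz'%n); return z['im'],z['d'],(z['K'],z['R'],z['t'])
def cloud(d,c):
    K,Rm,t=c; v,u=np.mgrid[:d.shape[0],:d.shape[1]]
    P=np.stack([(u-K[0,2])/K[0,0]*d,(v-K[1,2])/K[1,1]*d,d],-1)
    W=(P-t)@Rm; W[d==0]=np.nan; return W
def atz(u,v,z,c):  # ray to plane z
    K,Rm,t=c; r=Rm.T@np.array([(u-K[0,2])/K[0,0],(v-K[1,2])/K[1,1],1]); o=-Rm.T@t
    return o+r*(z-o[2])/r[2]
def proj(p,c):
    K,Rm,t=c; q=Rm@np.array(p)+t; return (K@q/q[2])[:2]
def go(p,yaw=None,Rt=None):
    """print xyz, dr needed to go to world p with tool down & tool-y axis at yaw (world), or rotation Rt"""
    o=arm.get_obs(); q=o['ee_rot']; R0=R.from_quat([q[1],q[2],q[3],q[0]])
    if Rt is None:
        if yaw is None: Rt=R0
        else:
            best=None
            for a in (yaw,yaw+np.pi):
                y=np.array([np.cos(a),np.sin(a),0]);z=np.array([0,0,-1.]);x=np.cross(y,z)
                T=R.from_matrix(np.stack([x,y,z],1)); m=(R0.inv()*T).magnitude()
                if best is None or m<best[0]: best=(m,T)
            Rt=best[1]
    s=R0.inv().apply(np.array(p)-o['position'])/0.3; r=(R0.inv()*Rt).as_rotvec()/(2*np.pi)
    print('xyz',s.round(4).tolist(),'dr',r.round(4).tolist())
E
python3 - <<'E'
from h import *
print(arm.get_obs())
for n in('top','side','wrist'):
    im,d,c=shot(n); cv2.imwrite('pics/%s0.png'%n,im); print(n,c[0].round(1).tolist(),(-c[1].T@c[2]).round(3))
E
```

```text
pics
{'time': 0.0, 'joint_positions': array([-1.14041420e+00,  3.53661981e-01,  1.63414755e+00, -2.92162701e-06,
        1.15517839e+00, -2.40834806e-03]), 'joint_vel': array([ 0.00072183, -0.00138565,  0.0025292 ,  0.00100546,  0.00057547,
        0.00154788]), 'joint_efforts': array([ 9.67247724e-04, -6.05240107e+01, -3.42069697e+01,  3.90947400e-05,
        9.43251798e-03, -9.59070007e-06]), 'position': array([ 0.26192366, -0.5669428 ,  0.23054729]), 'ee_rot': array([-6.81439960e-04,  9.76677408e-01,  2.14710861e-01, -1.49453683e-04]), 'contact_force': array([ 0.13988387, -0.09182147,  0.00781671]), 'ft_torque': array([-0.02852297,  0.00528453, -0.01032494]), 'finger_force': 0.0, 'finger_gap': 0.08561025194872869}
top [[434.1, 0.0, 319.4], [0.0, 434.1, 196.2], [0.0, 0.0, 1.0]] [0.25  0.039 1.306]
side [[517.4, 0.0, 315.4], [0.0, 517.4, 198.5], [0.0, 0.0, 1.0]] [ 0.33  -1.094  1.283]
wrist [[333.2, 0.0, 321.5], [0.0, 333.2, 198.8], [0.0, 0.0, 1.0]] [ 0.325 -0.539  0.374]
```

View pics/top0.png

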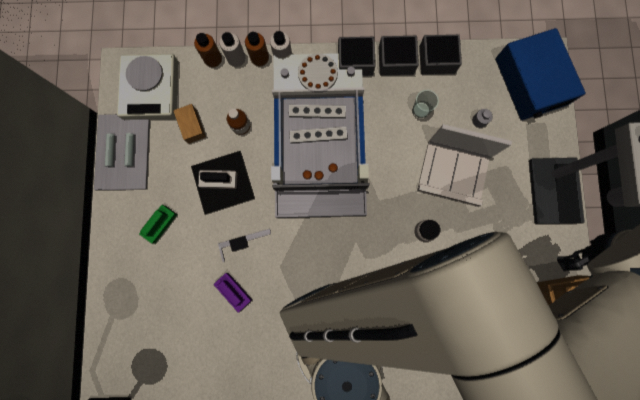

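View pics/side0.png

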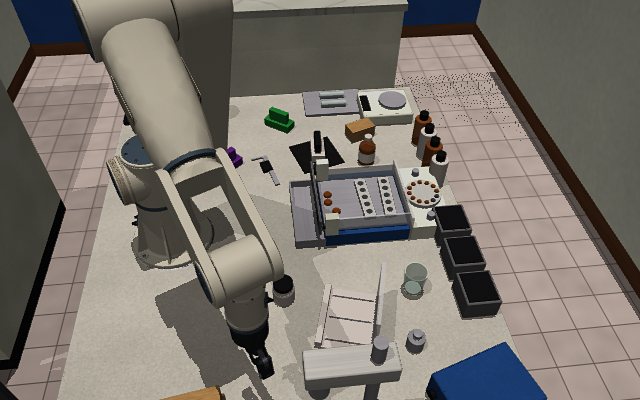

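Top view, with scraper candidates: white block on the black mat at (217,178), which is the scraper; green look-alike at (157,223); purple look-alike at (232,291). The tester plate is around (318,140), with strips at (318,111) and (319,134) and three shells at (308,175), (319,175) and (333,168). The rack is at (455,170), the jar at (428,230).

```bash
python3 - <<'E'
from h import *
im,d,c=load('top'); W=cloud(d,c)
a=cv2.resize(im[70:230,260:380],None,fx=3.5,fy=3.5,interpolation=2)
b=cv2.resize(im[110:220,410:520],None,fx=3.3,fy=3.3,interpolation=2)
m=cv2.resize(im[145:220,185:260],None,fx=2.6,fy=2.6,interpolation=2)
out=np.zeros((600,800,3),np.uint8); out[:a.shape[0],:a.shape[1]]=a; out[:b.shape[0],430:430+b.shape[1]]=b; out[380:380+m.shape[0],430:430+m.shape[1]]=m
cv2.imwrite('pics/crop1.png',out)
def med(u,v,r=1): return np.nanmedian(W[v-r:v+r+1,u-r:u+r+1].reshape(-1,3),0).round(3)
for n,(u,v) in dict(s1=(319,134),s2=(318,111),c1=(308,175),c2=(319,175),c3=(333,168),plate=(300,155),scr=(217,178),door=(320,187),trough=(320,203),rackfl=(445,180),jar=(428,230),beaker=(424,105)).items(): print(n,med(u,v))
# plate-level mask
hz=W[...,2]; x,y=W[...,0],W[...,1]
def rect(mask):
    mask=mask.astype(np.uint8); n,l,s,_=cv2.connectedComponentsWithStats(mask)
    k=1+np.argmax(s[1:,4]); P=W[l==k][:,:2]; r=cv2.minAreaRect((P*1000).astype(np.float32)); return r,len(P)
reg=np.zeros(d.shape,bool); reg[85:230,262:378]=1
print('plate',rect(reg&(abs(hz-.05)<.006)))
print('trough',rect(reg&(abs(hz-.008)<.006)))
print('door',rect(reg&(abs(hz-.12)<.012)))
hsv=cv2.cvtColor(im,cv2.COLOR_BGR2HSV)
print('mat',rect((hsv[...,2]<60)&(u:=np.mgrid[:400,:640][1]<262)&(u>=0)&(hz<.02)&(x>.3)&(np.mgrid[:400,:640][1]>180)&(np.mgrid[:400,:640][0]<220)))
r2=np.zeros(d.shape,bool); r2[145:215,185:260]=1
print('scr',rect(r2&(hz>.015)),'ridge',rect(r2&(hz>.06)))
r3=np.zeros(d.shape,bool); r3[110:215,405:520]=1
print('rackwall',rect(r3&(hz>.14)),'stop',rect(r3&(abs(hz-.03)<.005)),'floor',rect(r3&(abs(hz-.008)<.003)))
for a0,b0 in((103,120),(126,144)):
    q=np.zeros(d.shape,bool); q[a0:b0,284:352]=1
    print('strip',rect(q&(hz>.060)&(hz<.075)))
E
```

```text
s1 [0.624 0.048 0.066]
s2 [0.695 0.05  0.067]
c1 [0.503 0.083 0.06 ]
c2 [0.503 0.051 0.06 ]
c3 [0.523 0.009 0.057]
plate [0.566 0.106 0.051]
scr [0.497 0.346 0.077]
door [0.458 0.048 0.113]
trough [0.427 0.05  0.006]
rackfl [ 0.489 -0.33   0.008]
jar [ 0.335 -0.255  0.074]
beaker [ 0.728 -0.28   0.006]
plate (((613.288330078125, 49.31971740722656), (267.56964111328125, 220.7970428466797), 0.17344950139522552), 4761)
trough (((430.0036315917969, 48.935699462890625), (261.114501953125, 74.2463607788086), 89.95650482177734), 2030)
door (((461.4594421386719, 46.93833923339844), (269.38226318359375, 14.374335289001465), 88.55418395996094), 351)
mat (((499.25274658203125, 347.42596435546875), (157.9459228515625, 158.6614227294922), 16.708831787109375), 1915)
scr (((503.45220947265625, 357.95123291015625), (112.2479019165039, 50.53176498413086), 87.23133087158203), 649) ridge (((503.2840270996094, 357.45947265625), (80.57506561279297, 24.530864715576172), 86.80719757080078), 245)
rackwall (((583.5258178710938, -378.0583801269531), (190.2536163330078, 15.013270378112793), 74.4112777709961), 537) stop (((441.1856384277344, -337.4728088378906), (189.82876586914062, 19.334257125854492), 74.52733612060547), 372) floor (((516.9765014648438, -359.2357177734375), (191.28237915039062, 131.20445251464844), 74.21143341064453), 1914)
strip (((697.0852661132812, 53.27723693847656), (167.66159057617188, 37.65238571166992), 87.87571716308594), 678)
strip (((624.3563842773438, 52.04735565185547), (38.91037368774414, 169.52536010742188), 2.079834222793579), 683)
```

View pics/crop1.png

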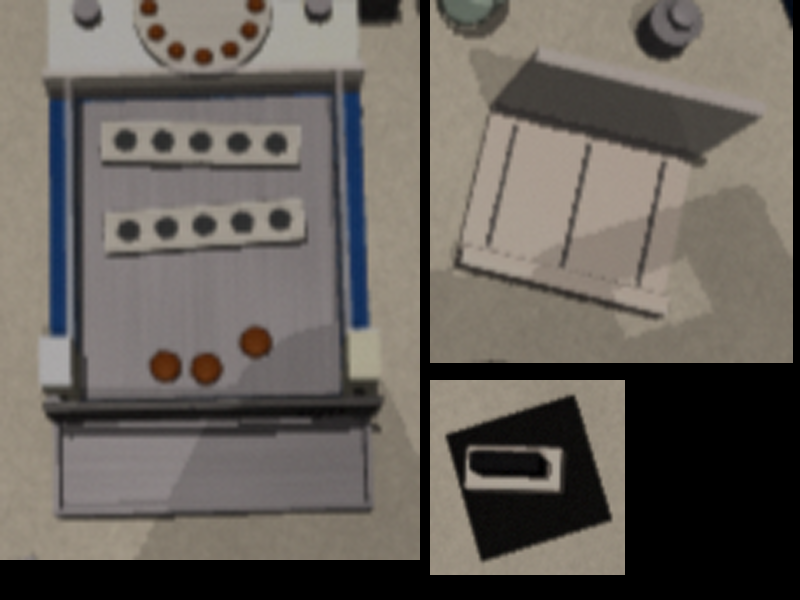

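Crop: scraper and ridge are upright on the mat; strips lie nearly along tester y; three shells are near the front. The rack opens up-image. Next I refine the tester yaw with line fits.

```bash
python3 - <<'E'
from h import *
im,d,c=load('top'); W=cloud(d,c); hz=W[...,2]
print('camR',c[1].round(3).tolist())
reg=np.zeros(d.shape,bool); reg[85:230,262:378]=1
def fit(mask,side):
    pts=[]
    if side in'lr':
        for v in range(400):
            u=np.where(mask[v])[0]
            if len(u)>20: pts.append(W[v,u[0] if side=='l' else u[-1]])
    else:
        for u in range(640):
            v=np.where(mask[:,u])[0]
            if len(v)>2: pts.append(W[v[0] if side=='t' else v[-1],u])
    P=np.array(pts); i,j=(0,1) if side in'lr' else (1,0)
    k=np.ones(len(P),bool)
    for _ in range(5):
        p=np.polyfit(P[k,i],P[k,j],1); e=abs(P[:,j]-np.polyval(p,P[:,i])); k=e<max(.003,0)
    print(side,'deg',np.degrees(p[0]).round(2),'at mid',np.polyval(p,.606 if side in'lr' else .049).round(4),k.sum(),len(P))
for n,m,ss in(('plate',reg&(abs(hz-.05)<.006),'lrtb'),('trough',reg&(abs(hz-.008)<.006),'lrb'),('door',reg&(abs(hz-.12)<.012),'tb')):
    print(n); [fit(m,s) for s in ss]
# blue side walls
P=W[reg&(hz>.115)&(W[...,0]>.43)&(W[...,0]<.56)]
post=reg&(hz>.11)&(W[...,0]>.475)&(W[...,0]<.56)
for s in(1,-1):
    q=W[post&(s*(W[...,1]-.049)>.08)]; print('post',len(q),np.median(q,0).round(4),q.min(0).round(3),q.max(0).round(3))
E
```

```text
camR [[-0.019, -1.0, -0.012], [-0.988, 0.021, -0.151], [0.151, 0.009, -0.989]]
plate
l deg -0.21 at mid 0.1834 69 91
r deg 0.24 at mid -0.0843 70 91
t deg 134.8 at mid 0.4695 2 91<stdin>:18: RankWarning: Polyfit may be poorly conditioned
Traceback (most recent call last):
TypeError: expected non-empty vector for x
```

```bash
python3 -c "
from h import *
go([.36,-.07,.26],-np.pi/2)"
```

```text
xyz [0.9914, -1.3672, -0.0961] dr [-0.0002, 0.0, 0.0689]
```

```bash
r='{"xyz":[0.5,-0.7,-0.1],"dr":[0,0,0.035]}'; python3 -m inch '[{"xyz":[0.5,-0.7,-0.1],"dr":[0,0,0.035]},{"xyz":[0.5,-0.7,-0.1],"dr":[0,0,0.035]},{"xyz":[0.5,-0.7,-0.1],"dr":[0,0,0.035]},{"xyz":[0.5,-0.7,-0.1],"dr":[0,0,0.035]},{"xyz":[0.5,-0.7,-0.1],"dr":[0,0,0.035]},{"xyz":[0.5,-0.7,-0.1],"dr":[0,0,0.035]},{"xyz":[0.5,-0.7,-0.1],"dr":[0,0,0.035]}]' 0
python3 -c "
from h import *
go([.36,-.07,.26],-np.pi/2)"
```

```text
time: 0.85
position: [0.3106, -0.3128, 0.2617]
ee_rot: [0.0, 0.994, 0.108, 0.0]
contact_force: [-1.5, 0.8, 0.2]
finger_gap: 0.0003
finger_force: 0.0
xyz [0.3339, -0.7554, 0.0052] dr [0.0001, -0.0001, 0.0343]
```

```bash
python3 -m inch '[{"xyz":[0.33,-0.75,0],"dr":[0,0,0.0343]},{"xyz":[0.33,-0.75,0],"dr":[0,0,0.0343]},{"xyz":[0.33,-0.75,0],"dr":[0,0,0.0343]},{"xyz":[0.33,-0.75,0],"dr":[0,0,0.0343]},{"xyz":[0.33,-0.75,0],"dr":[0,0,0.0343]},{"xyz":[0.33,-0.75,0],"dr":[0,0,0.0343]},{"xyz":[0.33,-0.75,0],"dr":[0,0,0.0343]},{"xyz":[0.33,-0.75,0],"dr":[0,0,0.0343]},{"xyz":[0.33,-0.75,0],"dr":[0,0,0.0343]}]'
python3 - <<'E'
from h import *
im,d,c=shot('wrist'); cv2.imwrite('pics/w1.png',im)
np.set_printoptions(suppress=True); print(arm.get_obs()['position'], c[1].round(2).tolist())
E
```

```text
time: 1.75
position: [0.3595, -0.0747, 0.2612]
ee_rot: [0.0, 1.0, -0.003, -0.0]
contact_force: [-0.2, 0.9, 0.2]
finger_gap: 0.0004
finger_force: 0.0
[ 0.35939744 -0.07458939  0.26115784] [[-0.01, -1.0, 0.0], [-0.96, 0.01, 0.28], [-0.28, 0.0, -0.96]]
```

View pics/w1.png

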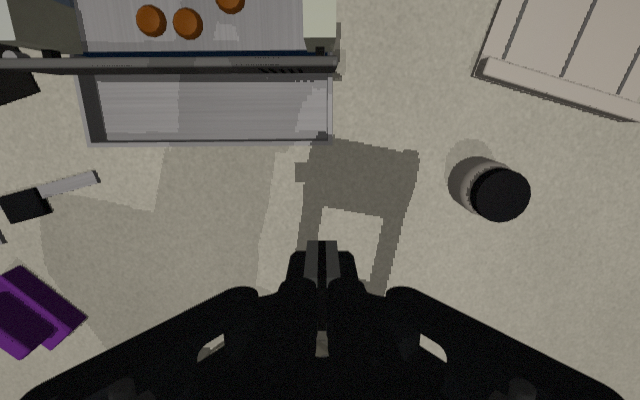

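Wrist view: the ribbed pad is on the door face at about (282,70), the door's top edge at row ~64, and its free edge at col ~338. Shells are at (150,20), (187,23) and (230,5). The fingers point at (322,250).

```bash
python3 - <<'E'
from h import *
im,d,c=load('wrist'); W=cloud(d,c)
for u,v in((280,70),(265,70),(300,70),(280,66),(280,74),(150,70),(336,62),(334,145)): print(u,v,W[v,u].round(4))
print(atz(280,70,.09,c))
m=(W[...,2]>.06)&(W[...,2]<.13)&(W[...,0]<.5)&(W[...,0]>.42)&(W[...,1]>-.1)&(W[...,1]<.19)
for a in np.arange(-.09,.15,.03):
    q=W[m&(abs(W[...,1]-a-.015)<.015)]; print(a,len(q),np.percentile(q,[2,50,98],axis=0).round(3).tolist())
go([.42,-.057,.09])
E
```

```text
280 70 [ 0.4567 -0.0405  0.0973]
265 70 [ 0.4572 -0.0269  0.0925]
300 70 [ 0.4568 -0.0577  0.0959]
280 66 [ 0.4576 -0.0433  0.1202]
280 74 [ 0.4605 -0.0303  0.0099]
150 70 [0.4573 0.0714 0.0977]
336 62 [ 0.4601 -0.0877  0.1227]
334 145 [ 0.3807 -0.091   0.0014]
[ 0.45739359 -0.03969715  0.09      ]
-0.09 2105 [[0.458, -0.087, 0.067], [0.478, -0.075, 0.124], [0.499, -0.062, 0.127]]
-0.06 623 [[0.457, -0.059, 0.068], [0.459, -0.045, 0.121], [0.465, -0.031, 0.123]]
-0.03 630 [[0.457, -0.029, 0.07], [0.459, -0.015, 0.121], [0.465, -0.001, 0.124]]
0.0 662 [[0.457, 0.001, 0.062], [0.459, 0.015, 0.121], [0.465, 0.029, 0.123]]
0.03 708 [[0.457, 0.031, 0.06], [0.459, 0.046, 0.121], [0.499, 0.059, 0.124]]
0.06 663 [[0.457, 0.061, 0.06], [0.459, 0.076, 0.121], [0.498, 0.089, 0.123]]
0.09 633 [[0.457, 0.091, 0.069], [0.459, 0.105, 0.121], [0.465, 0.119, 0.124]]
0.12 654 [[0.457, 0.121, 0.062], [0.459, 0.135, 0.121], [0.465, 0.149, 0.124]]
xyz [0.2019, -0.0599, 0.5704] dr [0.0, 0.0, 0.0]
```

```bash
python3 -m inch '[{"xyz":[0.2,-0.11,0.1],"dr":[0,0,0]},{"xyz":[0.2,-0.11,0.25],"dr":[0,0,0]},{"xyz":[0.2,-0.11,0.4],"dr":[0,0,0]},{"xyz":[0.2,-0.11,0.5],"dr":[0,0,0]},{"xyz":[0.2,-0.11,0.583],"dr":[0,0,0]},{"xyz":[0.2,-0.11,0.583],"dr":[0,0,0]},{"xyz":[0.2,-0.11,0.583],"dr":[0,0,0]}]'
python3 -m inch '[{"xyz":[0.03,0,0],"dr":[0,0,0]},{"xyz":[0.04,0,0],"dr":[0,0,0]},{"xyz":[0.05,0,0],"dr":[0,0,0]},{"xyz":[0.06,0,0],"dr":[0,0,0]},{"xyz":[0.06,0,0],"dr":[0,0,0]}]'
```

```text
time: 2.5
position: [0.4195, -0.0411, 0.0866]
ee_rot: [-0.0, 1.0, -0.002, -0.0]
contact_force: [0.1, 0.0, -0.7]
finger_gap: 0.0
finger_force: 0.0
time: 3.0
position: [0.4382, -0.0402, 0.0868]
ee_rot: [0.0, 1.0, -0.001, 0.0]
contact_force: [-0.3, 0.5, 0.3]
finger_gap: 0.0
finger_force: 0.0
```

```bash
python3 -m inch '[{"xyz":[0.007,0,0],"dr":[0,0,0]},{"xyz":[0.013,0,0],"dr":[0,0,0]},{"xyz":[0.02,0,0],"dr":[0,0,0]},{"xyz":[0.02,0,0],"dr":[0,0,0]}]'; python3 -m inch '[{"xyz":[0.007,0,0],"dr":[0,0,0]},{"xyz":[0.007,0,0],"dr":[0,0,0]}]';python3 -m inch '[{"xyz":[0.007,0,0],"dr":[0,0,0]},{"xyz":[0.007,0,0],"dr":[0,0,0]}]'
```

```text
time: 3.4
position: [0.4438, -0.0402, 0.0864]
ee_rot: [0.0, 1.0, -0.001, 0.0]
contact_force: [-0.2, 0.3, -0.1]
finger_gap: -0.0001
finger_force: 0.0
time: 3.6
position: [0.4459, -0.0402, 0.0864]
ee_rot: [0.0, 1.0, -0.001, 0.0]
contact_force: [0.4, 0.7, 0.2]
finger_gap: 0.0001
finger_force: 0.0
time: 3.8
position: [0.4471, -0.0402, 0.0862]
ee_rot: [-0.0, 1.0, -0.001, -0.001]
contact_force: [-2.3, 0.5, 1.9]
finger_gap: 0.0001
finger_force: 1.3
```

```bash
python3 -m inch '[{"xyz":[0.01,0,0],"dr":[0,0,0]},{"xyz":[0.017,0,0],"dr":[0,0,0]},{"xyz":[0.023,0,0],"dr":[0,0,0]},{"xyz":[0.023,0,0],"dr":[0,0,0]}]';  python3 -m inch '[{"xyz":[0.003,0,0],"dr":[0,0,0]},{"xyz":[0.005,0,0],"dr":[0,0,0]},{"xyz":[0.005,0,0],"dr":[0,0,0]},{"xyz":[0.005,0,0],"dr":[0,0,0]}]'; python3 -c "
from h import *
o=arm.get_obs();print(o['position'],o['contact_force'])"
```

```text
time: 4.2
position: [0.4544, -0.0403, 0.0862]
ee_rot: [0.0, 1.0, -0.001, -0.0]
contact_force: [-4.0, -1.6, 0.6]
finger_gap: -0.0002
finger_force: 1.9
time: 4.6
position: [0.4559, -0.0402, 0.0862]
ee_rot: [0.0, 1.0, -0.001, -0.0]
contact_force: [-5.0, -1.8, -1.3]
finger_gap: 0.0003
finger_force: 1.9
[ 0.45591916 -0.04024902  0.08623412] [-4.97417563 -1.81230872 -1.26616058]
```

```bash
python3 -m inch '[{"xyz":[-0.1,0,0],"dr":[0,0,0]},{"xyz":[-0.2,0,-0.05],"dr":[0,0,0]},{"xyz":[-0.25,0,-0.2],"dr":[0,0,0]},{"xyz":[-0.25,0,-0.36],"dr":[0,0,0]},{"xyz":[-0.25,0,-0.52],"dr":[0,0,0]},{"xyz":[-0.25,0,-0.6],"dr":[0,0,0]},{"xyz":[-0.25,0,-0.6],"dr":[0,0,0]},{"xyz":[-0.25,0,-0.6],"dr":[0,0,0]},{"xyz":[-0.25,0,-0.6],"dr":[0,0,0]},{"xyz":[-0.25,0,-0.6],"dr":[0,0,0]}]'
python3 - <<'E'
from h import *
im,d,c=shot('wrist'); W=cloud(d,c)
m=(W[...,2]>.07)&(W[...,2]<.13)&(W[...,0]<.475)&(W[...,0]>.2)&(W[...,1]>-.1)&(W[...,1]<.19)
print(m.sum(), np.percentile(W[m],[5,95],axis=0).round(3))
go([.50,.05,.42])
E
```

```text
time: 5.6
position: [0.3806, -0.0399, 0.2652]
ee_rot: [-0.0, 1.0, -0.001, -0.001]
contact_force: [0.0, 0.5, -0.2]
finger_gap: -0.0
finger_force: 0.0
9083 [[ 0.308 -0.007  0.073]
 [ 0.466  0.169  0.123]]
xyz [0.396, -0.301, -0.5163] dr [0.0, 0.0, 0.0]
```

```bash
python3 -c "
from h import *
print(arm.get_obs()['joint_positions'].round(2))
go([.60,.05,.36],0)
y=np.array([1,0,0.]);z=np.array([0,0,-1.]);x=np.cross(y,z);print(x)
go([.60,.05,.36],Rt=R.from_matrix(np.stack([x,y,z],1)))"
```

```text
[-0.11 -0.08  2.06  0.    1.16  1.46]
xyz [0.7297, -0.3018, -0.317] dr [0.0002, 0.0003, 0.2496]
[-0.  1.  0.]
xyz [0.7297, -0.3018, -0.317] dr [-0.0003, 0.0002, -0.2504]
```

```bash
python3 -m inch '[{"xyz":[0.73,-0.3,-0.32],"dr":[0,0,-0.25]},{"xyz":[0.73,-0.3,-0.32],"dr":[0,0,-0.25]},{"xyz":[0.73,-0.3,-0.32],"dr":[0,0,-0.25]},{"xyz":[0.73,-0.3,-0.32],"dr":[0,0,-0.25]},{"xyz":[0.73,-0.3,-0.32],"dr":[0,0,-0.25]},{"xyz":[0.73,-0.3,-0.32],"dr":[0,0,-0.25]},{"xyz":[0.73,-0.3,-0.32],"dr":[0,0,-0.25]},{"xyz":[0.73,-0.3,-0.32],"dr":[0,0,-0.25]},{"xyz":[0.73,-0.3,-0.32],"dr":[0,0,-0.25]},{"xyz":[0.73,-0.3,-0.32],"dr":[0,0,-0.25]}]' 0.6 60
python3 -m inch '[{"xyz":[0,0,0],"dr":[0,0,-0.013]},{"xyz":[0,0,0],"dr":[0,0,-0.013]},{"xyz":[0,0,0],"dr":[0,0,-0.013]},{"xyz":[0,0,0],"dr":[0,0,-0.013]}]'
cat >> h.py <<'E'
def rect(W,mask):
    n,l,s,_=cv2.connectedComponentsWithStats(mask.astype(np.uint8))
    k=1+np.argmax(s[1:,4]); P=W[l==k]; r=cv2.minAreaRect((P[:,:2]*1000).astype(np.float32))
    b=cv2.boxPoints(r); e=max(b[1]-b[0],b[2]-b[1],key=np.linalg.norm)
    return np.round(r[0],1).tolist(),np.round(r[1],1).tolist(),'longdeg',round(float(np.degrees(np.arctan2(e[1],e[0]))%180),2),'z',np.median(P[:,2]).round(4),len(P)
def box(W,x0,x1,y0,y1,z0,z1):
    return (W[...,0]>x0)&(W[...,0]<x1)&(W[...,1]>y0)&(W[...,1]<y1)&(W[...,2]>z0)&(W[...,2]<z1)
E
python3 - <<'E'
from h import *
im,d,c=shot('wrist'); cv2.imwrite('pics/w2.png',im); W=cloud(d,c); print(arm.get_obs()['position'],arm.get_obs()['joint_positions'].round(2))
print(rect(W,box(W,.58,.665,-.06,.17,.059,.073))); print(rect(W,box(W,.668,.74,-.06,.17,.059,.073)))
print('door',rect(W,box(W,.1,.47,.1,.3,.1,.13)))
E
```

```text
time: 6.65
position: [0.6003, 0.0494, 0.361]
ee_rot: [-0.001, 0.73, 0.683, -0.001]
contact_force: [-0.0, 0.5, 0.5]
finger_gap: 0.0511
finger_force: 0.0
time: 7.05
position: [0.6004, 0.0494, 0.3619]
ee_rot: [-0.0, 0.705, 0.709, -0.0]
contact_force: [0.5, 0.5, 0.1]
finger_gap: 0.0509
finger_force: 0.0
[0.60036596 0.04936365 0.3620634 ] [0.08 0.22 1.52 0.   1.4  0.07]
([623.6, 51.3], [36.0, 169.6], 'longdeg', 93.14, 'z', np.float64(0.0663), 3469)
([696.7, 53.0], [169.8, 36.4], 'longdeg', 87.43, 'z', np.float64(0.0662), 3585)
door ([351.8, 157.5], [239.9, 14.2], 'longdeg', 8.33, 'z', np.float64(0.1215), 2459)
```

View pics/w2.png

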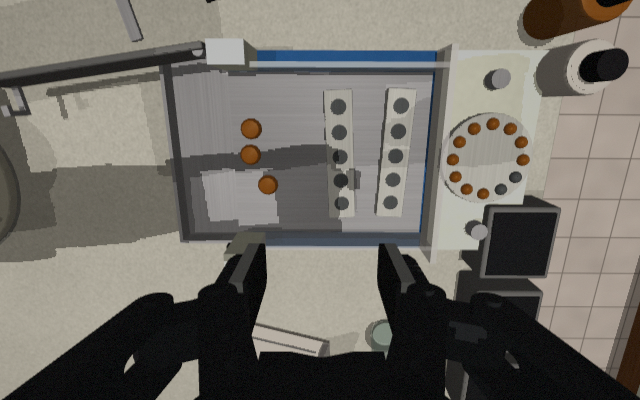

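Wrist view: shells at (251,128), (250,154) and (268,185); strips around (340,153) and (396,153); the door is swinging open at the upper left. Going down on strip 1.

```bash
python3 -c "
from h import *
go([.6236,.0513,.08],np.radians(3.14))"
```

```text
xyz [0.006, 0.0779, 0.9402] dr [-0.0001, 0.0, -0.0077]
```

```bash
python3 -m inch '[{"xyz":[0.006,0.078,0.15],"dr":[0,0,-0.0077]},{"xyz":[0.006,0.078,0.3],"dr":[0,0,-0.0077]},{"xyz":[0.006,0.078,0.45],"dr":[0,0,-0.0077]},{"xyz":[0.006,0.078,0.6],"dr":[0,0,-0.0077]},{"xyz":[0.006,0.078,0.75],"dr":[0,0,-0.0077]},{"xyz":[0.006,0.078,0.88],"dr":[0,0,-0.0077]},{"xyz":[0.006,0.078,0.94],"dr":[0,0,-0.0077]},{"xyz":[0.006,0.078,0.98],"dr":[0,0,-0.0077]},{"xyz":[0.006,0.078,1.0],"dr":[0,0,-0.0077]},{"xyz":[0.006,0.078,1.0],"dr":[0,0,-0.0077]}]' 0.6 60
python3 -c "
from h import *
go([.6236,.0513,.05],np.radians(3.14))"
```

```text
time: 8.1
position: [0.624, 0.0514, 0.0624]
ee_rot: [0.0, 0.687, 0.727, 0.0]
contact_force: [-0.4, 0.2, 0.0]
finger_gap: 0.0516
finger_force: 0.0
xyz [-0.0003, -0.0013, 0.0414] dr [0.0, -0.0, 0.0002]
```

```bash
python3 -m inch '[{"xyz":[0,0,0.02],"dr":[0,0,0]},{"xyz":[0,0,0.04],"dr":[0,0,0]},{"xyz":[0,0,0.043],"dr":[0,0,0]},{"xyz":[0,0,0.043],"dr":[0,0,0]}]' && python3 -m inch '[{"xyz":[0,0,0],"dr":[0,0,0]},{"xyz":[0,0,0],"dr":[0,0,0]},{"xyz":[0,0,0],"dr":[0,0,0]},{"xyz":[0,0,0],"dr":[0,0,0]},{"xyz":[0,0,0],"dr":[0,0,0]}]' 0 80
```

```text
time: 8.5
position: [0.6237, 0.0514, 0.0496]
ee_rot: [0.0, 0.687, 0.727, 0.0]
contact_force: [0.5, -0.2, -0.1]
finger_gap: 0.0512
finger_force: 0.0
time: 9.0
position: [0.6242, 0.0514, 0.0502]
ee_rot: [0.0, 0.687, 0.727, 0.0]
contact_force: [-0.5, 0.7, 5.7]
finger_gap: 0.0342
finger_force: 80.8
```

```bash
python3 -m inch '[{"xyz":[0,0,-0.03],"dr":[0,0,0]},{"xyz":[0,0,-0.15],"dr":[0,0,0]},{"xyz":[0,0,-0.3],"dr":[0,0,0]},{"xyz":[0,0,-0.45],"dr":[0,0,0]},{"xyz":[0,0,-0.6],"dr":[0,0,0]},{"xyz":[0,0,-0.75],"dr":[0,0,0]},{"xyz":[0,0,-0.8],"dr":[0,0,0]},{"xyz":[0,0,-0.8],"dr":[0,0,0]}]'
cat >> h.py <<'E'
RS=np.array([.4499,-.3399,.008]); RY=np.radians(-15.6)
RX=np.array([np.cos(RY),np.sin(RY),0]); RYv=np.array([-np.sin(RY),np.cos(RY),0]); RZ=np.array([0,0,1.])
def rackpose(y,up=0,th=48,Ax=9,Az=8,off=8,dx=0):
    t=np.radians(th); c,s=np.cos(t),np.sin(t)
    X=c*RX+s*RZ; Z=s*RX-c*RZ; Y=np.cross(Z,X)
    C=RS+(RX*(Ax+85*c)+RZ*(Az+85*s)+RYv*y)/1000
    p=C+Z*off/1000-X*dx/1000+RZ*up
    return p,R.from_matrix(np.stack([X,Y,Z],1))
E
python3 -c "
from h import *
o=arm.get_obs();print(o['position'],o['finger_gap'])
p,Rt=rackpose(45,up=.2);print(p);go(p,Rt=Rt)
im,d,c=shot('wrist');W=cloud(d,c)
print('stop',rect(W,box(W,.38,.6,-.47,-.2,.024,.036)));print('wall',rect(W,box(W,.5,.7,-.52,-.25,.15,.18)));print('door',rect(W,box(W,.1,.47,.1,.3,.1,.13)))"
```

```text
time: 9.8
position: [0.6248, 0.0515, 0.2919]
ee_rot: [0.001, 0.687, 0.727, 0.002]
contact_force: [1.3, 0.3, -3.0]
finger_gap: 0.034
finger_force: 80.6
[0.62476889 0.05146325 0.29193401] 0.03400422802542531
[ 0.53117694 -0.31587184  0.27381427]
xyz [-1.2048, -0.3811, 0.0585] dr [-0.1251, 0.0892, 0.2822]
stop ([453.6, -295.1], [67.2, 18.3], 'longdeg', 73.77, 'z', np.float64(0.0303), 296)Traceback (most recent call last):
  File "<string>", line 6, in <module>
    print('stop',rect(W,box(W,.38,.6,-.47,-.2,.024,.036)));print('wall',rect(W,box(W,.5,.7,-.52,-.25,.15,.18)));print('door',rect(W,box(W,.1,.47,.1,.3,.1,.13)))
                                                                        ~~~~^^^^^^^^^^^^^^^^^^^^^^^^^^^^^^^^^^
  File "h.py", line 36, in rect
    k=1+np.argmax(s[1:,4]); P=W[l==k]; r=cv2.minAreaRect((P[:,:2]*1000).astype(np.float32))
        ~~~~~~~~~^^^^^^^^^
    return _wrapfunc(a, 'argmax', axis=axis, out=out, **kwds)
    return bound(*args, **kwds)
ValueError: attempt to get argmax of an empty sequence
```

```bash
python3 -m inch '[{"xyz":[-0.8,-0.25,-0.1],"dr":[-0.083,0.059,0.188]},{"xyz":[-0.8,-0.25,-0.1],"dr":[-0.083,0.059,0.188]},{"xyz":[-0.8,-0.25,-0.1],"dr":[-0.083,0.059,0.188]},{"xyz":[-0.8,-0.25,-0.1],"dr":[-0.083,0.059,0.188]},{"xyz":[-0.8,-0.25,-0.1],"dr":[-0.083,0.059,0.188]},{"xyz":[-0.8,-0.25,-0.1],"dr":[-0.083,0.059,0.188]},{"xyz":[-0.8,-0.25,-0.1],"dr":[-0.083,0.059,0.188]},{"xyz":[-0.8,-0.25,-0.1],"dr":[-0.083,0.059,0.188]},{"xyz":[-0.8,-0.25,-0.1],"dr":[-0.083,0.059,0.188]},{"xyz":[-0.8,-0.25,-0.1],"dr":[-0.083,0.059,0.188]}]'
python3 -c "
from h import *
o=arm.get_obs();print(o['joint_positions'].round(2))
p,Rt=rackpose(45,up=.2);print(p);go(p,Rt=Rt)"
```

```text
time: 10.85
position: [0.5593, -0.1912, 0.3149]
ee_rot: [0.039, 0.937, 0.192, 0.291]
contact_force: [-0.6, 0.4, -2.6]
finger_gap: 0.0339
finger_force: 85.5
[-0.51 -0.    2.01  0.51  0.68  0.33]
[ 0.53117694 -0.31587184  0.27381427]
xyz [-0.3022, 0.3271, 0.0447] dr [-0.0421, 0.032, 0.0938]
```

```bash
python3 -m inch '[{"xyz":[-0.302,0.327,0.045],"dr":[-0.0421,0.032,0.0938]},{"xyz":[-0.302,0.327,0.045],"dr":[-0.0421,0.032,0.0938]},{"xyz":[-0.302,0.327,0.045],"dr":[-0.0421,0.032,0.0938]},{"xyz":[-0.302,0.327,0.045],"dr":[-0.0421,0.032,0.0938]},{"xyz":[-0.302,0.327,0.045],"dr":[-0.0421,0.032,0.0938]},{"xyz":[-0.302,0.327,0.045],"dr":[-0.0421,0.032,0.0938]},{"xyz":[-0.302,0.327,0.045],"dr":[-0.0421,0.032,0.0938]},{"xyz":[-0.302,0.327,0.045],"dr":[-0.0421,0.032,0.0938]}]'
python3 -c "
from h import *
o=arm.get_obs();print(o['joint_positions'].round(2))
p,Rt=rackpose(45,up=.06);print(p);go(p,Rt=Rt)
im,d,c=shot('wrist');a=im
im,d,c=shot('side');cv2.imwrite('pics/m1.png',np.vstack([a[::2,::2].repeat(1,0),cv2.resize(im[230:400,260:460],(320,272))]))"
```

```text
time: 11.65
position: [0.5356, -0.3174, 0.2787]
ee_rot: [0.056, 0.904, -0.12, 0.406]
contact_force: [-0.2, -0.6, -1.5]
finger_gap: 0.0338
finger_force: 85.5
[-0.72  0.06  2.19  1.28  0.34 -0.  ]
[ 0.53117694 -0.31587184  0.13381427]
xyz [-0.3714, -0.0028, 0.3093] dr [-0.0003, -0.001, 0.0011]
```

View pics/m1.png

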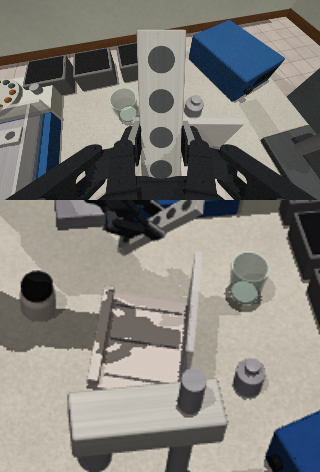

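The strip is held centred and tilted, and the rack below (side view, around (145,330) in the mosaic) is clear. Lowering.

```bash
python3 -m inch '[{"xyz":[-0.08,0,0.06],"dr":[0,-0.001,0.001]},{"xyz":[-0.16,0,0.12],"dr":[0,-0.001,0.001]},{"xyz":[-0.24,-0.001,0.19],"dr":[0,-0.001,0.001]},{"xyz":[-0.3,-0.002,0.25],"dr":[0,-0.001,0.001]},{"xyz":[-0.35,-0.003,0.29],"dr":[0,-0.001,0.001]},{"xyz":[-0.371,-0.003,0.309],"dr":[0,-0.001,0.001]},{"xyz":[-0.371,-0.003,0.309],"dr":[0,-0.001,0.001]},{"xyz":[-0.371,-0.003,0.309],"dr":[0,-0.001,0.001]}]'
python3 -c "
from h import *
p,Rt=rackpose(45,up=.00);print(p);go(p,Rt=Rt)
im,d,c=shot('top');W=cloud(d,c);cv2.imwrite('pics/t2.png',cv2.resize(im[90:230,380:540],(800,600)[:2]))
print('stop',rect(W,box(W,.38,.6,-.47,-.2,.024,.036)))"
```

```text
time: 12.55
position: [0.5312, -0.3159, 0.1343]
ee_rot: [0.055, 0.905, -0.125, 0.404]
contact_force: [0.7, -1.1, -2.4]
finger_gap: 0.0335
finger_force: 85.4
[ 0.53117694 -0.31587184  0.07381427]
xyz [-0.1502, 0.0002, 0.1347] dr [-0.0001, -0.0002, -0.0004]
stop ([459.0, -275.1], [58.7, 19.0], 'longdeg', 74.2, 'z', np.float64(0.0288), 121)
```

```bash
python3 -m inch '[{"xyz":[-0.05,0,0.045],"dr":[0,0,0]},{"xyz":[-0.09,0,0.08],"dr":[0,0,0]},{"xyz":[-0.11,0,0.1],"dr":[0,0,0]},{"xyz":[-0.13,0,0.116],"dr":[0,0,0]},{"xyz":[-0.14,0,0.125],"dr":[0,0,0]},{"xyz":[-0.15,0,0.1347],"dr":[0,0,0]},{"xyz":[-0.15,0,0.1347],"dr":[0,0,0]}]'
```

```text
time: 13.3
position: [0.5308, -0.3155, 0.0733]
ee_rot: [0.054, 0.905, -0.125, 0.403]
contact_force: [-0.1, -0.2, -2.1]
finger_gap: 0.0339
finger_force: 85.6
```

```bash
python3 -m inch '[{"xyz":[-0.005,0,0.0045],"dr":[0,0,0]},{"xyz":[-0.005,0,0.0045],"dr":[0,0,0]}]'; python3 -m inch '[{"xyz":[0,0,0],"dr":[0,0,0]},{"xyz":[0,0,0],"dr":[0,0,0]},{"xyz":[0,0,0],"dr":[0,0,0]},{"xyz":[0,0,0],"dr":[0,0,0]}]' 0.58; python3 -m inch '[{"xyz":[0,0,-0.05],"dr":[0,0,0]},{"xyz":[0,0,-0.15],"dr":[0,0,0]},{"xyz":[0,0,-0.3],"dr":[0,0,0]},{"xyz":[0,0,-0.45],"dr":[0,0,0]},{"xyz":[0,0,-0.45],"dr":[0,0,0]}]'
python3 - <<'E'
from h import *
im,d,c=shot('wrist');W=cloud(d,c);a=im
im2,d2,c2=shot('side');cv2.imwrite('pics/m2.png',np.hstack([cv2.resize(a,(480,300)),cv2.resize(im2[240:380,290:430],(300,300))]))
o=arm.get_obs();print(o['position'],o['finger_gap'])
P=W[box(W,.4,.65,-.5,-.2,.015,.2)]-RS; Q=np.stack([P@RX,P@RYv,P@RZ],-1)*1000
k=(abs(Q[:,1]-45)<16)&(Q[:,2]>12)&(Q[:,0]>0)&(Q[:,0]<131); q=Q[k]; print(len(q),np.polyfit(q[:,0],q[:,2],1),q.min(0),q.max(0))
E
```

```text
time: 13.5
position: [0.5308, -0.3155, 0.0716]
ee_rot: [0.055, 0.905, -0.125, 0.404]
contact_force: [-0.2, -1.0, -2.6]
finger_gap: 0.0339
finger_force: 85.6
time: 13.9
position: [0.5309, -0.3156, 0.0717]
ee_rot: [0.055, 0.905, -0.125, 0.404]
contact_force: [0.5, -0.0, 0.2]
finger_gap: 0.0494
finger_force: 0.0
time: 14.4
position: [0.4318, -0.2876, 0.1649]
ee_rot: [0.056, 0.904, -0.124, 0.405]
contact_force: [0.8, 0.2, -0.0]
finger_gap: 0.0493
finger_force: 0.0
[ 0.4341111 -0.289351   0.1632936] 0.04965273200776576
7564 [0.9955967  9.36748785] [3.29777381e-03 2.90045817e+01 1.22393480e+01] [124.63501153  60.99809125 132.17179911]
```

View pics/m2.png

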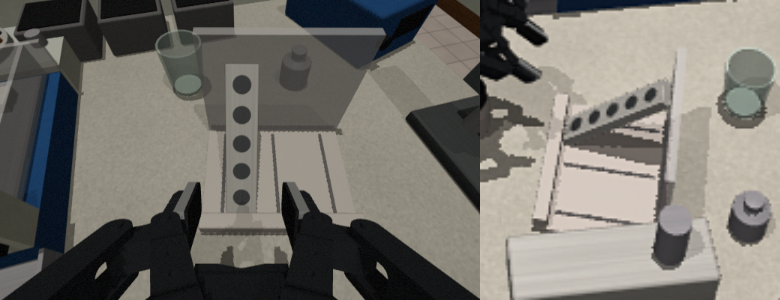

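Strip 1 leans correctly: lower end at the stop, top on the clear wall, at 45°. Now strip 2.

```bash
cat >> h.py <<'E'
def down(yaw_deg):  # tool y heading yaw_deg, tool x heading +90
    a=np.radians(yaw_deg); y=np.array([np.cos(a),np.sin(a),0]);z=np.array([0,0,-1.]);return R.from_matrix(np.stack([np.cross(y,z),y,z],1))
E
python3 -c "
from h import *
go([.6967,.053,.28],Rt=down(-2.6))"
```

```text
xyz [0.644, -1.3364, 0.138] dr [0.1197, -0.095, -0.2675]
```

```bash
python3 -m inch '[{"xyz":[0.05,-0.15,-0.05],"dr":[0,0,0]},{"xyz":[0.2,-0.4,-0.05],"dr":[0.078,-0.062,-0.174]},{"xyz":[0.42,-0.87,0.05],"dr":[0.078,-0.062,-0.174]},{"xyz":[0.42,-0.87,0.05],"dr":[0.078,-0.062,-0.174]},{"xyz":[0.42,-0.87,0.05],"dr":[0.078,-0.062,-0.174]},{"xyz":[0.42,-0.87,0.05],"dr":[0.078,-0.062,-0.174]},{"xyz":[0.42,-0.87,0.05],"dr":[0.078,-0.062,-0.174]},{"xyz":[0.42,-0.87,0.05],"dr":[0.078,-0.062,-0.174]},{"xyz":[0.42,-0.87,0.05],"dr":[0.078,-0.062,-0.174]},{"xyz":[0.42,-0.87,0.05],"dr":[0.078,-0.062,-0.174]}]' 0.58
python3 -c "
from h import *
go([.6967,.053,.28],Rt=down(-2.6))"
```

```text
time: 15.5
position: [0.5997, -0.0602, 0.2462]
ee_rot: [0.02, 0.923, 0.302, 0.239]
contact_force: [0.6, -0.4, 0.7]
finger_gap: 0.0492
finger_force: 0.0
xyz [0.4896, -0.111, 0.0873] dr [0.0596, -0.0528, -0.1393]
```

```bash
python3 -m inch '[{"xyz":[0.49,-0.111,0.087],"dr":[0.0596,-0.0528,-0.1393]},{"xyz":[0.49,-0.111,0.087],"dr":[0.0596,-0.0528,-0.1393]},{"xyz":[0.49,-0.111,0.087],"dr":[0.0596,-0.0528,-0.1393]},{"xyz":[0.49,-0.111,0.087],"dr":[0.0596,-0.0528,-0.1393]},{"xyz":[0.49,-0.111,0.087],"dr":[0.0596,-0.0528,-0.1393]},{"xyz":[0.49,-0.111,0.087],"dr":[0.0596,-0.0528,-0.1393]},{"xyz":[0.49,-0.111,0.087],"dr":[0.0596,-0.0528,-0.1393]},{"xyz":[0.49,-0.111,0.087],"dr":[0.0596,-0.0528,-0.1393]},{"xyz":[0.49,-0.111,0.087],"dr":[0.0596,-0.0528,-0.1393]}]'
python3 - <<'E'
from h import *
im,d,c=shot('wrist');W=cloud(d,c);r=rect(W,box(W,.668,.735,-.06,.17,.059,.073));print(r)
go([.6967,.053,.05],Rt=down(-2.6)); print('door',rect(W,box(W,.1,.47,.1,.3,.1,.13)))
E
```

```text
time: 16.4
position: [0.6945, 0.0506, 0.2778]
ee_rot: [-0.001, 0.726, 0.687, 0.001]
contact_force: [0.8, 0.3, 0.6]
finger_gap: 0.0496
finger_force: 0.0
([696.7, 53.1], [169.2, 36.1], 'longdeg', 87.33, 'z', np.float64(0.0664), 5155)
xyz [0.0086, 0.0077, 0.7615] dr [0.0, -0.0004, -0.0016]
door ([442.6, 175.8], [13.8, 55.1], 'longdeg', 174.78, 'z', np.float64(0.1215), 661)
```

```bash
python3 -m inch '[{"xyz":[0.0086,0.0077,0.15],"dr":[0,0,-0.0016]},{"xyz":[0.0086,0.0077,0.3],"dr":[0,0,-0.0016]},{"xyz":[0.0086,0.0077,0.45],"dr":[0,0,-0.0016]},{"xyz":[0.0086,0.0077,0.58],"dr":[0,0,-0.0016]},{"xyz":[0.0086,0.0077,0.66],"dr":[0,0,-0.0016]},{"xyz":[0.0086,0.0077,0.71],"dr":[0,0,-0.0016]},{"xyz":[0.0086,0.0077,0.745],"dr":[0,0,-0.0016]},{"xyz":[0.0086,0.0077,0.762],"dr":[0,0,-0.0016]},{"xyz":[0.0086,0.0077,0.762],"dr":[0,0,-0.0016]}]'; python3 -m inch '[{"xyz":[0,0,0],"dr":[0,0,0]},{"xyz":[0,0,0],"dr":[0,0,0]},{"xyz":[0,0,0],"dr":[0,0,0]},{"xyz":[0,0,0],"dr":[0,0,0]},{"xyz":[0,0,0],"dr":[0,0,0]}]' 0 80;python3 -m inch '[{"xyz":[0,0,-0.03],"dr":[0,0,0]},{"xyz":[0,0,-0.15],"dr":[0,0,0]},{"xyz":[0,0,-0.3],"dr":[0,0,0]},{"xyz":[0,0,-0.45],"dr":[0,0,0]},{"xyz":[0,0,-0.6],"dr":[0,0,0]},{"xyz":[0,0,-0.75],"dr":[0,0,0]},{"xyz":[0,0,-0.8],"dr":[0,0,0]},{"xyz":[0,0,-0.8],"dr":[0,0,0]}]'
python3 -c "
from h import *
p,Rt=rackpose(-45,up=.2);print(p);go(p,Rt=Rt)"
```

```text
time: 17.35
position: [0.6974, 0.0516, 0.0539]
ee_rot: [0.001, 0.723, 0.691, 0.001]
contact_force: [-8.3, -1.0, 9.6]
finger_gap: 0.049
finger_force: 6.0
time: 17.85
position: [0.6988, 0.0518, 0.0543]
ee_rot: [0.002, 0.723, 0.691, 0.002]
contact_force: [-2.4, -0.4, 10.8]
finger_gap: 0.0341
finger_force: 80.6
time: 18.65
position: [0.698, 0.0517, 0.2948]
ee_rot: [0.002, 0.723, 0.691, 0.003]
contact_force: [-0.1, 0.0, -3.7]
finger_gap: 0.0338
finger_force: 80.7
[ 0.50697416 -0.40255648  0.27381427]
xyz [-1.541, -0.5698, 0.0636] dr [-0.1184, 0.0934, 0.2675]
```

```bash
python3 -m inch '[{"xyz":[-0.9,-0.33,-0.1],"dr":[-0.079,0.062,0.178]},{"xyz":[-0.9,-0.33,-0.1],"dr":[-0.079,0.062,0.178]},{"xyz":[-0.9,-0.33,-0.1],"dr":[-0.079,0.062,0.178]},{"xyz":[-0.9,-0.33,-0.1],"dr":[-0.079,0.062,0.178]},{"xyz":[-0.9,-0.33,-0.1],"dr":[-0.079,0.062,0.178]},{"xyz":[-0.9,-0.33,-0.1],"dr":[-0.079,0.062,0.178]},{"xyz":[-0.9,-0.33,-0.1],"dr":[-0.079,0.062,0.178]},{"xyz":[-0.9,-0.33,-0.1],"dr":[-0.079,0.062,0.178]},{"xyz":[-0.9,-0.33,-0.1],"dr":[-0.079,0.062,0.178]},{"xyz":[-0.9,-0.33,-0.1],"dr":[-0.079,0.062,0.178]}]'
python3 -c "
from h import *
o=arm.get_obs();print(o['joint_positions'].round(2))
p,Rt=rackpose(-45,up=.2,off=4,dx=-1);print(p);go(p,Rt=Rt)"
```

```text
time: 19.65
position: [0.5833, -0.2128, 0.3173]
ee_rot: [0.04, 0.94, 0.176, 0.29]
contact_force: [0.8, 0.7, -3.2]
finger_gap: 0.0334
finger_force: 81.0
[-0.52  0.05  1.96  0.5   0.68  0.37]
[ 0.50475556 -0.40193703  0.27723393]
xyz [-0.4953, 0.4854, -0.0527] dr [-0.0397, 0.0329, 0.0893]
```

```bash
python3 -m inch '[{"xyz":[-0.495,0.485,-0.053],"dr":[-0.0397,0.0329,0.0893]},{"xyz":[-0.495,0.485,-0.053],"dr":[-0.0397,0.0329,0.0893]},{"xyz":[-0.495,0.485,-0.053],"dr":[-0.0397,0.0329,0.0893]},{"xyz":[-0.495,0.485,-0.053],"dr":[-0.0397,0.0329,0.0893]},{"xyz":[-0.495,0.485,-0.053],"dr":[-0.0397,0.0329,0.0893]},{"xyz":[-0.495,0.485,-0.053],"dr":[-0.0397,0.0329,0.0893]},{"xyz":[-0.495,0.485,-0.053],"dr":[-0.0397,0.0329,0.0893]},{"xyz":[-0.495,0.485,-0.053],"dr":[-0.0397,0.0329,0.0893]},{"xyz":[-0.495,0.485,-0.053],"dr":[-0.0397,0.0329,0.0893]}]'
python3 - <<'E'
from h import *
im,d,c=shot('wrist');W=cloud(d,c)
o=arm.get_obs();q=o['ee_rot'];R0=R.from_quat([q[1],q[2],q[3],q[0]])
L=R0.inv().apply((W-o['position']).reshape(-1,3)).reshape(W.shape)*1000
m=(abs(L[...,1])<15)&(abs(L[...,0])<110)&(abs(L[...,2])<40)&(L[...,0]>20)
q=L[m];print(len(q),np.polyfit(q[:,0],q[:,2],1),q.max(0),np.median(q[:,1]))
p,Rt=rackpose(-45,up=.06,off=4,dx=-1);go(p,Rt=Rt)
E
```

```text
time: 20.55
position: [0.5088, -0.4022, 0.2818]
ee_rot: [0.056, 0.904, -0.121, 0.406]
contact_force: [-0.4, -0.4, -2.8]
finger_gap: 0.0339
finger_force: 81.2
13170 [ 3.91811637e-03 -1.20580413e+01] [86.93601365 14.9990149  -9.32861663] 0.01904189762163706
xyz [-0.369, 0.0014, 0.3107] dr [-0.0002, -0.001, 0.0007]
```

```bash
python3 -m inch '[{"xyz":[-0.1,0,0.085],"dr":[0,-0.001,0.001]},{"xyz":[-0.2,0,0.17],"dr":[0,-0.001,0.001]},{"xyz":[-0.3,0.001,0.25],"dr":[0,-0.001,0.001]},{"xyz":[-0.369,0.001,0.311],"dr":[0,-0.001,0.001]},{"xyz":[-0.369,0.001,0.311],"dr":[0,-0.001,0.001]},{"xyz":[-0.369,0.001,0.311],"dr":[0,-0.001,0.001]}]'
python3 -c "
from h import *
p,Rt=rackpose(-45,Az=6.5,off=4,dx=-1);print(p);go(p,Rt=Rt)"
```

```text
time: 21.2
position: [0.5046, -0.4022, 0.137]
ee_rot: [0.054, 0.905, -0.126, 0.403]
contact_force: [0.5, -0.5, -1.8]
finger_gap: 0.0335
finger_force: 81.2
[ 0.50475556 -0.40193703  0.07573393]
xyz [-0.1515, -0.0001, 0.1369] dr [-0.0002, 0.0001, -0.0007]
```

```bash
python3 -m inch '[{"xyz":[-0.05,0,0.045],"dr":[0,0,0]},{"xyz":[-0.09,0,0.08],"dr":[0,0,0]},{"xyz":[-0.12,0,0.107],"dr":[0,0,0]},{"xyz":[-0.14,0,0.125],"dr":[0,0,0]},{"xyz":[-0.1515,0,0.137],"dr":[0,0,0]},{"xyz":[-0.1515,0,0.137],"dr":[0,0,0]}]'; python3 -m inch '[{"xyz":[0,0,0],"dr":[0,0,0]},{"xyz":[0,0,0],"dr":[0,0,0]},{"xyz":[0,0,0],"dr":[0,0,0]},{"xyz":[0,0,0],"dr":[0,0,0]}]' 0.58; python3 -m inch '[{"xyz":[0,0,-0.05],"dr":[0,0,0]},{"xyz":[0,0,-0.15],"dr":[0,0,0]},{"xyz":[0,0,-0.3],"dr":[0,0,0]},{"xyz":[0,0,-0.45],"dr":[0,0,0]},{"xyz":[0,0,-0.45],"dr":[0,0,0]}]'
python3 - <<'E'
from h import *
im,d,c=shot('wrist');W=cloud(d,c)
P=W[box(W,.4,.65,-.5,-.2,.015,.2)]-RS; Q=np.stack([P@RX,P@RYv,P@RZ],-1)*1000
for y in(45,-45):
    k=(abs(Q[:,1]-y)<16)&(Q[:,2]>12)&(Q[:,0]>0)&(Q[:,0]<131); q=Q[k]; print(len(q),np.polyfit(q[:,0],q[:,2],1),q.min(0),q.max(0))
cv2.imwrite('pics/w3.png',im)
go([.4,.2,.35],Rt=down(0))
# scraper now, from top
im,d,c=shot('top');W=cloud(d,c)
print('scr',rect(W,box(W,.38,.62,.24,.46,.02,.085)),'ridge',rect(W,box(W,.38,.62,.24,.46,.062,.085)))
E
```

```text
time: 21.8
position: [0.5051, -0.4028, 0.0768]
ee_rot: [0.055, 0.905, -0.125, 0.404]
contact_force: [-0.1, -0.6, -2.3]
finger_gap: 0.0336
finger_force: 81.3
time: 22.2
position: [0.5044, -0.4025, 0.076]
ee_rot: [0.055, 0.905, -0.126, 0.403]
contact_force: [0.7, -0.3, -0.5]
finger_gap: 0.0497
finger_force: 0.0
time: 22.7
position: [0.4055, -0.375, 0.1687]
ee_rot: [0.056, 0.905, -0.125, 0.404]
contact_force: [-0.5, -0.1, -0.2]
finger_gap: 0.0496
finger_force: 0.0
7025 [0.99473249 9.4520808 ] [2.11611849e-02 2.90014852e+01 1.20411278e+01] [123.6832213   60.99898873 132.00688647]
7373 [1.02471719 7.77638863] [ 2.08059795e-02 -6.09980130e+01  1.20659981e+01] [124.50352745 -29.00344044 133.28841847]
xyz [0.0872, -1.8412, -0.8114] dr [0.1225, -0.0926, -0.2744]
scr ([502.9, 357.6], [111.9, 50.4], 'longdeg', 89.18, 'z', np.float64(0.037), 633) ridge ([503.6, 357.0], [79.0, 25.0], 'longdeg', 86.96, 'z', np.float64(0.0746), 241)
```

View pics/w3.png

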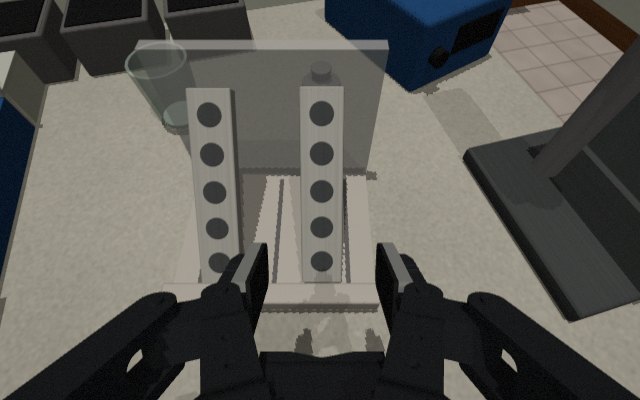

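Both strips lean at 45°, at (212,190) and (322,185). Next, the scraper on the mat.

```bash
python3 -m inch '[{"xyz":[0.05,-0.1,-0.1],"dr":[0.02,-0.02,-0.05]},{"xyz":[0.1,-0.3,-0.3],"dr":[0.08,-0.06,-0.18]},{"xyz":[0.1,-1,-0.4],"dr":[0.08,-0.06,-0.18]},{"xyz":[0.1,-1,-0.4],"dr":[0.08,-0.06,-0.18]},{"xyz":[0.1,-1,-0.4],"dr":[0.08,-0.06,-0.18]},{"xyz":[0.1,-1,-0.4],"dr":[0.08,-0.06,-0.18]},{"xyz":[0.1,-1,-0.4],"dr":[0.08,-0.06,-0.18]},{"xyz":[0.1,-1,-0.4],"dr":[0.08,-0.06,-0.18]},{"xyz":[0.1,-1,-0.4],"dr":[0.08,-0.06,-0.18]},{"xyz":[0.1,-1,-0.4],"dr":[0.08,-0.06,-0.18]}]'
python3 -c "
from h import *
go([.45,.22,.33],Rt=down(-2.5))"
```

```text
time: 23.8
position: [0.4246, -0.0665, 0.2695]
ee_rot: [0.02, 0.87, 0.464, 0.163]
contact_force: [0.1, 0.2, -0.3]
finger_gap: 0.0493
finger_force: 0.0
xyz [0.8754, -0.4368, -0.0545] dr [0.0413, -0.0336, -0.0862]
```

```bash
python3 -m inch '[{"xyz":[0.875,-0.437,-0.055],"dr":[0.0413,-0.0336,-0.0862]},{"xyz":[0.875,-0.437,-0.055],"dr":[0.0413,-0.0336,-0.0862]},{"xyz":[0.875,-0.437,-0.055],"dr":[0.0413,-0.0336,-0.0862]},{"xyz":[0.875,-0.437,-0.055],"dr":[0.0413,-0.0336,-0.0862]},{"xyz":[0.875,-0.437,-0.055],"dr":[0.0413,-0.0336,-0.0862]},{"xyz":[0.875,-0.437,-0.055],"dr":[0.0413,-0.0336,-0.0862]},{"xyz":[0.875,-0.437,-0.055],"dr":[0.0413,-0.0336,-0.0862]},{"xyz":[0.875,-0.437,-0.055],"dr":[0.0413,-0.0336,-0.0862]}]'
python3 - <<'E'
from h import *
im,d,c=shot('wrist');W=cloud(d,c)
print(arm.get_obs()['joint_positions'].round(2))
print('scr',rect(W,box(W,.38,.62,.24,.46,.02,.085)),'ridge',rect(W,box(W,.38,.62,.24,.46,.062,.085)))
m=(im.max(2)<45)&box(W,.36,.64,.2,.5,-.01,.015);print('mat',rect(W,m))
go([.503,.357,.13],Rt=down(-2.5))
E
```

```text
time: 24.6
position: [0.4493, 0.2193, 0.3282]
ee_rot: [-0.001, 0.725, 0.689, -0.001]
contact_force: [-1.0, -0.3, 0.3]
finger_gap: 0.0494
finger_force: 0.0
[0.45 0.07 1.77 0.   1.3  0.5 ]
scr ([502.3, 351.8], [99.7, 50.1], 'longdeg', 87.05, 'z', np.float64(0.0362), 3769) ridge ([502.5, 354.6], [75.2, 24.2], 'longdeg', 87.15, 'z', np.float64(0.076), 1702)
mat ([497.3, 345.6], [158.4, 158.0], 'longdeg', 16.77, 'z', np.float64(0.0043), 10482)
xyz [0.4722, 0.1565, 0.6602] dr [-0.0003, 0.0001, -0.0012]
```

```bash
python3 -m inch '[{"xyz":[0.16,0.05,0.05],"dr":[0,0,-0.002]},{"xyz":[0.32,0.1,0.2],"dr":[0,0,-0.002]},{"xyz":[0.472,0.155,0.35],"dr":[0,0,-0.002]},{"xyz":[0.472,0.155,0.5],"dr":[0,0,-0.002]},{"xyz":[0.472,0.155,0.64],"dr":[0,0,-0.002]},{"xyz":[0.472,0.155,0.66],"dr":[0,0,-0.002]},{"xyz":[0.472,0.155,0.66],"dr":[0,0,-0.002]}]'
python3 - <<'E'
from h import *
im,d,c=shot('wrist');W=cloud(d,c)
cv2.imwrite('pics/w4.png',im)
print('scr',rect(W,box(W,.38,.62,.24,.46,.02,.085)),'ridge',rect(W,box(W,.38,.62,.24,.46,.062,.085)))
go([.503,.357,.045],Rt=down(-2.9))
E
```

```text
time: 25.35
position: [0.5018, 0.3538, 0.1274]
ee_rot: [-0.0, 0.722, 0.692, -0.004]
contact_force: [0.1, -0.3, 0.0]
finger_gap: 0.0497
finger_force: 0.0
scr ([502.8, 357.3], [109.6, 50.2], 'longdeg', 87.19, 'z', np.float64(0.0356), 10006) ridge ([502.8, 357.2], [79.8, 24.0], 'longdeg', 86.91, 'z', np.float64(0.0761), 4720)
xyz [0.0084, 0.0002, 0.2836] dr [-0.0004, 0.0005, 0.0015]
```

View pics/w4.png

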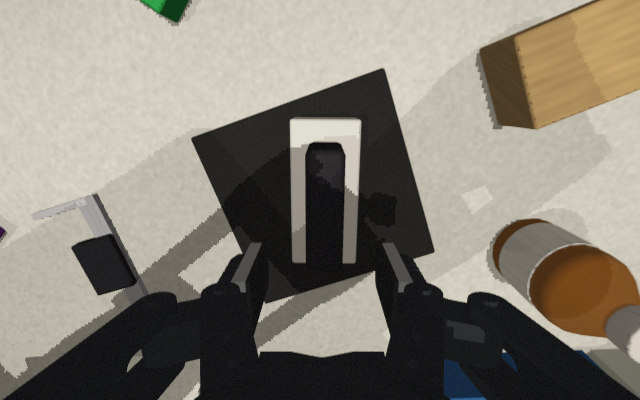

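The white scraper stands on the black mat, with the ridge at (325,200) between the fingers; bottle and carton are clear. Gripping it.

```bash
python3 -m inch '[{"xyz":[0.0084,0,0.1],"dr":[0,0,0.001]},{"xyz":[0.0084,0,0.18],"dr":[0,0,0.001]},{"xyz":[0.0084,0,0.24],"dr":[0,0,0.001]},{"xyz":[0.0084,0,0.275],"dr":[0,0,0.001]},{"xyz":[0.0084,0,0.275],"dr":[0,0,0.001]}]'; python3 -m inch '[{"xyz":[0,0,0],"dr":[0,0,0]},{"xyz":[0,0,0],"dr":[0,0,0]},{"xyz":[0,0,0],"dr":[0,0,0]},{"xyz":[0,0,0],"dr":[0,0,0]},{"xyz":[0,0,0],"dr":[0,0,0]},{"xyz":[0,0,0],"dr":[0,0,0]}]' 0 100;  python3 -m inch '[{"xyz":[0,0,-0.05],"dr":[0,0,0]},{"xyz":[0,0,-0.15],"dr":[0,0,0]},{"xyz":[0,0,-0.3],"dr":[0,0,0]},{"xyz":[0,0,-0.45],"dr":[0,0,0]},{"xyz":[0,0,-0.6],"dr":[0,0,0]},{"xyz":[0,0,-0.65],"dr":[0,0,0]},{"xyz":[0,0,-0.65],"dr":[0,0,0]}]'
python3 -c "
from h import *
go([.606,.046,.24],Rt=down(0))"
```

```text
time: 25.9
position: [0.5043, 0.3588, 0.0497]
ee_rot: [0.001, 0.723, 0.691, 0.0]
contact_force: [0.3, -0.8, -0.6]
finger_gap: 0.0493
finger_force: 0.0
time: 26.5
position: [0.5047, 0.3599, 0.0509]
ee_rot: [0.001, 0.723, 0.691, 0.001]
contact_force: [-0.8, -1.5, 7.5]
finger_gap: 0.0222
finger_force: 97.9
time: 27.2
position: [0.5047, 0.3604, 0.2476]
ee_rot: [0.001, 0.723, 0.691, 0.003]
contact_force: [0.3, 0.0, -3.6]
finger_gap: 0.022
finger_force: 98.8
xyz [-1.0319, 0.3842, 0.0247] dr [0.0009, -0.0004, -0.0071]
```

```bash
python3 -m inch '[{"xyz":[-0.1,0.03,0],"dr":[0,0,-0.007]},{"xyz":[-0.25,0.1,0],"dr":[0,0,-0.007]},{"xyz":[-0.4,0.16,0],"dr":[0,0,-0.007]},{"xyz":[-0.55,0.22,0],"dr":[0,0,-0.007]},{"xyz":[-0.7,0.28,0],"dr":[0,0,-0.007]},{"xyz":[-0.85,0.34,0],"dr":[0,0,-0.007]},{"xyz":[-1,0.38,0],"dr":[0,0,-0.007]},{"xyz":[-1,0.38,0],"dr":[0,0,-0.007]},{"xyz":[-1,0.38,0],"dr":[0,0,-0.007]}]'
python3 - <<'E'
from h import *
im,d,c=shot('top');W=cloud(d,c);cv2.imwrite('pics/t3.png',im)
im,d,c=shot('side');cv2.imwrite('pics/s3.png',cv2.resize(im[100:270,240:440],(800,600)))
hsv=cv2.cvtColor(im,cv2.COLOR_BGR2HSV)
m=((hsv[...,0]<18)&(hsv[...,1]>140)&(hsv[...,2]>60)).astype(np.uint8)
n,l,s,ce=cv2.connectedComponentsWithStats(m)
for k in range(1,n):
    p=atz(*ce[k],.056,c)
    if .48<p[0]<.75 and -.07<p[1]<.17: print(p.round(3),s[k,4])
go([.600,.046,.115],Rt=down(0))
E
```

```text
time: 28.1
position: [0.6029, 0.0537, 0.2423]
ee_rot: [-0.001, 0.708, 0.706, -0.001]
contact_force: [-0.2, 1.0, -3.0]
finger_gap: 0.0222
finger_force: 98.8
[0.506 0.087 0.056] 33
[0.503 0.052 0.056] 40
[0.525 0.012 0.056] 31
xyz [-0.0315, -0.0094, 0.4269] dr [-0.0003, 0.0001, -0.0001]
```

View pics/s3.png

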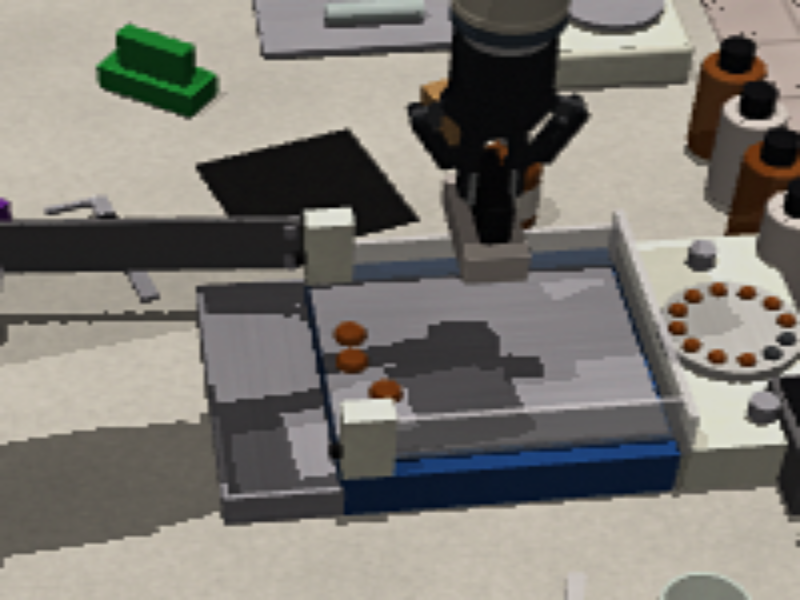

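Side view: plate cleared of strips, three shells at the front at (350,333), (351,360) and (385,390); the scraper is held level and the door is open at the left. Lowering it behind the shells.

```bash
python3 -m inch '[{"xyz":[-0.02,-0.009,0.1],"dr":[0,0,0]},{"xyz":[-0.025,-0.009,0.25],"dr":[0,0,0]},{"xyz":[-0.025,-0.009,0.37],"dr":[0,0,0]},{"xyz":[-0.025,-0.009,0.43],"dr":[0,0,0]},{"xyz":[-0.025,-0.009,0.46],"dr":[0,0,0]},{"xyz":[-0.025,-0.009,0.46],"dr":[0,0,0]}]';python3 -m inch '[{"xyz":[0,0,0.007],"dr":[0,0,0]},{"xyz":[0,0,0.014],"dr":[0,0,0]},{"xyz":[0,0,0.014],"dr":[0,0,0]}]';python3 -m inch '[{"xyz":[0,0,0.005],"dr":[0,0,0]},{"xyz":[0,0,0.01],"dr":[0,0,0]},{"xyz":[0,0,0.01],"dr":[0,0,0]}]'
```

```text
time: 28.8
position: [0.6006, 0.0483, 0.1054]
ee_rot: [-0.0, 0.707, 0.707, -0.001]
contact_force: [0.1, -0.0, -2.4]
finger_gap: 0.0223
finger_force: 98.7
time: 29.1
position: [0.602, 0.0473, 0.1032]
ee_rot: [0.001, 0.707, 0.707, 0.001]
contact_force: [-1.1, 0.3, -1.4]
finger_gap: 0.0224
finger_force: 98.7
time: 29.4
position: [0.6015, 0.0471, 0.0994]
ee_rot: [0.001, 0.708, 0.707, 0.0]
contact_force: [0.4, 0.8, -1.6]
finger_gap: 0.0225
finger_force: 98.7
```

```bash
python3 -m inch '[{"xyz":[0,0,0.004],"dr":[0,0,0]},{"xyz":[0,0,0.007],"dr":[0,0,0]},{"xyz":[0,0,0.007],"dr":[0,0,0]}]';python3 -m inch '[{"xyz":[0,0,0.003],"dr":[0,0,0]},{"xyz":[0,0,0.003],"dr":[0,0,0]}]'
```

```text
time: 29.7
position: [0.6015, 0.0471, 0.0972]
ee_rot: [0.001, 0.707, 0.707, 0.0]
contact_force: [-1.1, -0.6, -1.9]
finger_gap: 0.0224
finger_force: 99.0
time: 29.9
position: [0.6015, 0.0471, 0.097]
ee_rot: [0.001, 0.707, 0.707, 0.0]
contact_force: [-2.8, -0.7, 4.0]
finger_gap: 0.0221
finger_force: 99.6
```

```bash
python3 -m inch '[{"xyz":[0,-0.03,0],"dr":[0,0,0]},{"xyz":[0,-0.06,0],"dr":[0,0,0]},{"xyz":[0,-0.09,0],"dr":[0,0,0]},{"xyz":[0,-0.12,0],"dr":[0,0,0]},{"xyz":[0,-0.15,0],"dr":[0,0,0]},{"xyz":[0,-0.18,0],"dr":[0,0,0]},{"xyz":[0,-0.2,0],"dr":[0,0,0]},{"xyz":[0,-0.22,0],"dr":[0,0,0]},{"xyz":[0,-0.24,0],"dr":[0,0,0]},{"xyz":[0,-0.26,0],"dr":[0,0,0]}]';python3 -m inch '[{"xyz":[0,-0.02,0],"dr":[0,0,0]},{"xyz":[0,-0.04,0],"dr":[0,0,0]},{"xyz":[0,-0.06,0],"dr":[0,0,0]},{"xyz":[0,-0.08,0],"dr":[0,0,0]},{"xyz":[0,-0.1,0],"dr":[0,0,0]},{"xyz":[0,-0.12,0],"dr":[0,0,0]},{"xyz":[0,-0.14,0],"dr":[0,0,0]},{"xyz":[0,-0.14,0],"dr":[0,0,0]}]'
python3 - <<'E'
from h import *
im,d,c=shot('side');cv2.imwrite('pics/s4.png',cv2.resize(im[100:270,240:440],(800,600)))
E
```

```text
time: 30.9
position: [0.5238, 0.0473, 0.0968]
ee_rot: [0.001, 0.707, 0.707, 0.001]
contact_force: [4.4, 0.3, 4.8]
finger_gap: 0.0224
finger_force: 99.8
time: 31.7
position: [0.4813, 0.0474, 0.0969]
ee_rot: [0.001, 0.707, 0.707, 0.001]
contact_force: [2.0, 0.2, 9.2]
finger_gap: 0.0225
finger_force: 100.0
```

View pics/s4.png

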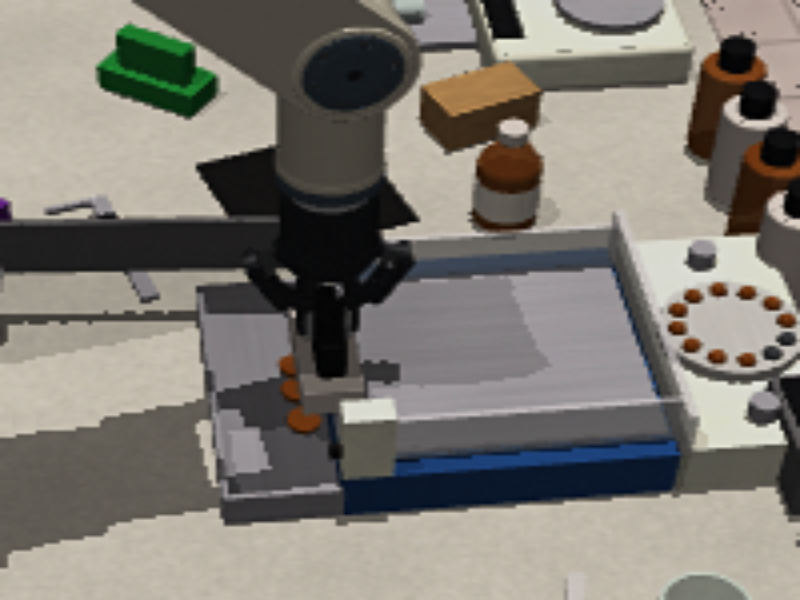

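All three shells lie in the trough at (288,366), (292,389) and (304,418), and the plate is empty. Lifting off and returning the scraper.

```bash
python3 -m inch '[{"xyz":[0,0.02,-0.05],"dr":[0,0,0]},{"xyz":[0,0.03,-0.2],"dr":[0,0,0]},{"xyz":[0,0.05,-0.35],"dr":[0,0,0]},{"xyz":[0,0.06,-0.5],"dr":[0,0,0]},{"xyz":[0,0.06,-0.6],"dr":[0,0,0]},{"xyz":[0,0.06,-0.6],"dr":[0,0,0]},{"xyz":[0,0.06,-0.6],"dr":[0,0,0]}]'
python3 - <<'E'
from h import *
im,d,c=shot('side')
hsv=cv2.cvtColor(im,cv2.COLOR_BGR2HSV)
m=((hsv[...,0]<18)&(hsv[...,1]>140)&(hsv[...,2]>50)).astype(np.uint8)
n,l,s,ce=cv2.connectedComponentsWithStats(m)
for k in range(1,n):
    p=atz(*ce[k],.014,c)
    if .35<p[0]<.75 and -.1<p[1]<.2: print(p.round(3),s[k,4])
go([.498,.3465,.27],Rt=down(0))
E
```

```text
time: 32.45
position: [0.4977, 0.0473, 0.2752]
ee_rot: [-0.0, 0.707, 0.707, -0.001]
contact_force: [0.9, -0.5, -3.2]
finger_gap: 0.0225
finger_force: 99.2
[0.458 0.073 0.014] 78
[0.458 0.023 0.014] 41
xyz [0.9975, 0.0013, 0.0133] dr [-0.0005, 0.0002, -0.0002]
```

```bash
python3 -m inch '[{"xyz":[0.15,0,0],"dr":[0,0,0]},{"xyz":[0.3,0,0],"dr":[0,0,0]},{"xyz":[0.45,0,0],"dr":[0,0,0]},{"xyz":[0.6,0,0],"dr":[0,0,0]},{"xyz":[0.75,0,0],"dr":[0,0,0]},{"xyz":[0.9,0,0],"dr":[0,0,0]},{"xyz":[0.99,0,0],"dr":[0,0,0]},{"xyz":[0.99,0,0],"dr":[0,0,0]},{"xyz":[0.99,0,0],"dr":[0,0,0]}]'
python3 -m inch '[{"xyz":[0,0,0.15],"dr":[0,0,0]},{"xyz":[0,0,0.3],"dr":[0,0,0]},{"xyz":[0,0,0.45],"dr":[0,0,0]},{"xyz":[0,0,0.58],"dr":[0,0,0]},{"xyz":[0,0,0.66],"dr":[0,0,0]},{"xyz":[0,0,0.7],"dr":[0,0,0]},{"xyz":[0,0,0.7],"dr":[0,0,0]}]'
```

```text
time: 33.4
position: [0.4981, 0.3439, 0.2733]
ee_rot: [0.0, 0.707, 0.707, -0.002]
contact_force: [-0.4, -0.6, -2.1]
finger_gap: 0.0225
finger_force: 98.9
time: 34.1
position: [0.4987, 0.3424, 0.0642]
ee_rot: [0.0, 0.708, 0.706, -0.002]
contact_force: [-0.5, -0.6, -2.7]
finger_gap: 0.0224
finger_force: 98.9
```

Contact is expected at TCP z ≈ 0.051.

```bash
python3 -m inch '[{"xyz":[0,0,0.015],"dr":[0,0,0]},{"xyz":[0,0,0.03],"dr":[0,0,0]},{"xyz":[0,0,0.036],"dr":[0,0,0]},{"xyz":[0,0,0.036],"dr":[0,0,0]}]';python3 -m inch '[{"xyz":[0,0,0.004],"dr":[0,0,0]},{"xyz":[0,0,0.007],"dr":[0,0,0]},{"xyz":[0,0,0.007],"dr":[0,0,0]}]'
```

```text
time: 34.5
position: [0.5, 0.3444, 0.0557]
ee_rot: [0.001, 0.707, 0.707, 0.0]
contact_force: [0.2, -0.2, -1.8]
finger_gap: 0.0226
finger_force: 98.9
time: 34.8
position: [0.4999, 0.3442, 0.0532]
ee_rot: [0.001, 0.707, 0.707, 0.0]
contact_force: [-0.4, 0.2, -1.5]
finger_gap: 0.0229
finger_force: 98.9
```

```bash
python3 -m inch '[{"xyz":[0,0,0.004],"dr":[0,0,0]},{"xyz":[0,0,0.007],"dr":[0,0,0]},{"xyz":[0,0,0.007],"dr":[0,0,0]}]'; python3 -m inch '[{"xyz":[0,0,0.002],"dr":[0,0,0]},{"xyz":[0,0,0.002],"dr":[0,0,0]}]'; python3 -m inch '[{"xyz":[0,0,0],"dr":[0,0,0]},{"xyz":[0,0,0],"dr":[0,0,0]},{"xyz":[0,0,0],"dr":[0,0,0]},{"xyz":[0,0,0],"dr":[0,0,0]}]' 0.5;python3 -m inch '[{"xyz":[0,0,-0.03],"dr":[0,0,0]},{"xyz":[0,0,-0.1],"dr":[0,0,0]},{"xyz":[0,0,-0.25],"dr":[0,0,0]},{"xyz":[0,0,-0.4],"dr":[0,0,0]},{"xyz":[-0.1,0,-0.6],"dr":[0,0,0]},{"xyz":[-0.25,0,-0.8],"dr":[0,0,0]},{"xyz":[-0.4,0,-0.8],"dr":[0,0,0]},{"xyz":[-0.4,0,-0.8],"dr":[0,0,0]},{"xyz":[-0.4,0,-0.8],"dr":[0,0,0]}]'
python3 - <<'E'
from h import *
im,d,c=shot('top');W=cloud(d,c);cv2.imwrite('pics/t5.png',im)
print('top ridge',rect(W,box(W,.38,.62,.24,.46,.062,.085)))
hsv=cv2.cvtColor(im,cv2.COLOR_BGR2HSV)
m=((hsv[...,0]<18)&(hsv[...,1]>140)&(hsv[...,2]>50)).astype(np.uint8)
n,l,s,ce=cv2.connectedComponentsWithStats(m)
for k in range(1,n):
    p=atz(*ce[k],.014,c)
    if .35<p[0]<.75 and -.1<p[1]<.2: print(p.round(3),s[k,4])
P=W[box(W,.4,.65,-.5,-.2,.015,.2)]-RS; Q=np.stack([P@RX,P@RYv,P@RZ],-1)*1000
for y in(45,-45):
    k=(abs(Q[:,1]-y)<14)&(Q[:,2]>12)&(Q[:,0]>10)&(Q[:,0]<125); q=Q[k]; print(len(q),np.polyfit(q[:,0],q[:,2],1),q.max(0))
im,d,c=shot('wrist');W=cloud(d,c);print('wrist ridge',rect(W,box(W,.38,.62,.24,.46,.062,.085)),'base',rect(W,box(W,.38,.62,.24,.46,.02,.085)))
E
```

```text
time: 35.1
position: [0.4999, 0.3443, 0.0511]
ee_rot: [0.001, 0.707, 0.707, 0.0]
contact_force: [-0.6, -0.8, -1.2]
finger_gap: 0.0222
finger_force: 98.9
time: 35.3
position: [0.4999, 0.3442, 0.051]
ee_rot: [0.001, 0.707, 0.707, 0.0]
contact_force: [-2.7, -1.6, 5.2]
finger_gap: 0.0222
finger_force: 99.9
time: 35.7
position: [0.4999, 0.3443, 0.0505]
ee_rot: [0.001, 0.707, 0.707, 0.0]
contact_force: [0.2, -0.3, -0.3]
finger_gap: 0.0429
finger_force: 0.0
time: 36.6
position: [0.5003, 0.2222, 0.2937]
ee_rot: [0.002, 0.708, 0.706, 0.002]
contact_force: [0.5, 0.9, 0.1]
finger_gap: 0.0425
finger_force: 0.0
top ridge ([499.7, 338.4], [23.7, 66.1], 'longdeg', 90.63, 'z', np.float64(0.0747), 117)
[0.459 0.085 0.014] 57
[0.46  0.053 0.014] 53
[0.459 0.017 0.014] 54
494 [0.99400239 8.23655557] [124.9111643   58.99410561 133.09083504]
502 [1.03213302 6.1165071 ] [124.93495707 -31.0360099  137.13328561]
wrist ridge ([498.4, 341.1], [23.7, 78.8], 'longdeg', 90.3, 'z', np.float64(0.076), 2027) base ([498.7, 341.4], [108.3, 50.1], 'longdeg', 89.8, 'z', np.float64(0.0353), 4665)
```

View pics/t5.png

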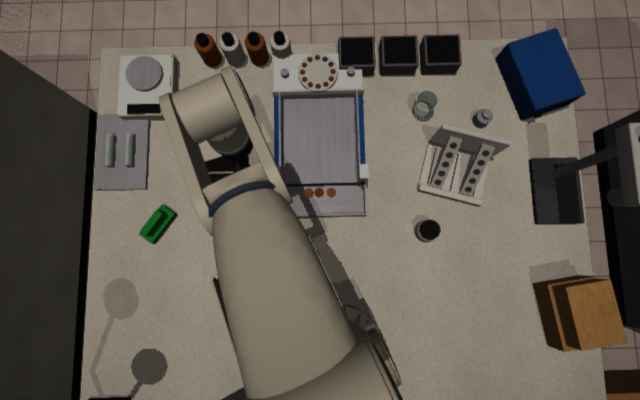

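Final top view: three shells in the trough at (308–332,192), both strips leaning at (448,163) and (480,170), plate empty, scraper upright about 5 mm from the mat's centre. Handing in.

```bash
python3 -c "
from station import arm
print(arm.finish_job())"
```

```text
the job is handed in; nothing more can be done
None
```

I handed the job in at about 37 s of the 210 s allowed, but the hand-in returned no verdict. By the last measurements, the guard door stands open, both strips lean in the rack at about 45°, all three shells are in the trough, and the scraper stands upright about 5 mm from the mat's centre.

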